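# Pry the spring clip off a gas tap spindle

## Task

Take the hooked pick from the rack, work its hook under the bow of the spring clip on the gas tap's spindle and pry the clip up out of its groove, without pressing hard on the brass spindle or yanking the clip. Lay the clip in the steel parts tray and hang the pick back in the slot it came from. Touch the clip only with the pick, and leave the awl, the stove knob, the burner head and the spanner where they are.

Things in the scene. Friction and masses are not known exactly. Their poses are not given: they have to be found in the camera images.
- vise: small blue bench vise, fixed; base 80 mm (x) by 150 mm (y), jaws 64 mm wide up to z = 85 mm, screw and handle bar towards +y out to 98 mm. Origin on the bench under the jaws, z up
- tap: brass gas tap clamped by its inlet stub in the vise's jaws, fixed; how high and how straight it is clamped varies. Origin on the axis of its level spindle, over the stub, 104 to 124 mm above the bench; z up, +x the way the spindle points, within 0.12 rad of the vise's x. Barrel 34 mm thick, x -22 to 30 mm; behind it an outlet jet to x = -50 mm
- groove (a point): centre of the clip's groove on the spindle axis, at x = 60 mm of the tap, axes as the tap's. Along the tap's x: gland 29 mm thick to 40 mm, steel sleeve 18 mm thick from 40 to 58, groove (13 mm core, 4.5 mm wide) to 62.5, plain brass spindle 18 mm thick to 82.5, drive end 12 mm thick to 94.5 mm
- clip: dark horseshoe spring clip, 2.5 mm thick, 30 mm wide, upright across the spindle, mouth down, about 1 mm loose along it. Origin at the centre of its grip (on the spindle axis while seated), x as the tap's, z up to the crown; prongs end 8.5 mm below the origin. Pulled straight up at the crown it yields at about 6 to 14 N within 8 mm of travel, then lets go and normally hangs on the hook
- crown (a point): underside of the middle of the clip's bow, 15 mm above the clip's origin: a level bar 13 mm long (in y), 3.5 mm high, 2.5 mm thick. Between it and the 18 mm spindle is an opening 6 mm high and about 8 mm wide, through which the hook goes along the spindle
- pick: hooked pick, red handle with black bands, about 95 g, hanging in a rack slot. Origin under its round steel collet (22 mm wide, z 0 to 5 mm), which rests on the rack's plate; z up. Handle 18 x 18 mm, flats facing x and y, z 5 to 85 mm. The shank (5 mm, lower 18 mm of it 3 mm thick) is clamped firmly in the collet, but how far it sticks out varies: the hook's elbow is 74 to 86 mm below the origin
- grip (a point): a good place to hold the pick: the middle of its handle, 48 mm above its origin. Its hook: at the shank's lower end the 3 mm rod turns towards the pick's -x: from the elbow its centre line runs 9 mm towards -x and rises 1.6 mm, ending in a round end of 1.5 mm radius, so the hook is 10.5 mm long from the elbow's centre and 4.6 mm high in all. Feel for the spindle to learn how low the elbow is
- awl: straight awl with a green handle of the same shape and size as the pick's, hanging in the other slot. Origin under its collet; its point ends 80 mm lower. To be left alone
- rack: fixed tool rack, foot 90 mm (x) by 150 mm (y), wooden back at its -x side, level steel plate with its top 102 mm above the bench. Origin on the bench at the foot's middle. Two slots 9 mm wide at y = -40 and +40 mm run from x = -12 mm to the plate's front edge at x = 25 mm, open there. Each tool hangs at x = 0 of a slot, axes as the rack's within 0.06 rad; lifted a few mm it can be drawn out to +x
- tray: fixed shallow steel parts tray under the spindle's free end, 130 mm (x) by 150 mm (y), walls 3 mm thick and 26 mm high, floor 3 mm thick. Origin at the centre of its underside on the bench, axes as the vise's
- stoveknob: black stove knob on the bench, 42 mm wide, 29 mm high, origin at the centre of its underside. To be left alone
- burner: brass burner head on the bench, 84 mm wide, 31 mm high, origin at the centre of its underside. To be left alone
- spanner: steel spanner 160 mm long lying flat on the bench, origin at the middle of its underside. To be left alone

How it is judged:
By the outcome, as a careful person would: the job done as asked, in the order asked, and still so for the second after the job is handed in, with the robot touching nothing.
It also fails if it takes over 62 s, if anything falls off the work surface, if the arm or the gripper's body presses on something with over 40 N, if the wrist force passes 120 N, or if a joint passes its speed limit or range.

## Robot

A 6-joint arm with a two-finger parallel gripper is mounted at the origin on the work surface. World frame = base frame: x ahead of the robot, y to its left, z up, the work surface at z = 0. Lengths are in m, angles in rad, forces in N, time in s.
With the tool pointing down it reaches from about 0.375 to 0.9 m from the base axis. Payload 3.1 kg.
Tool frame: the origin (TCP) lies at the very end of the fingers, on their centre line; the grasp point (between the pads) lies 19 mm behind it; z points along the fingers, y is the line along which they close (so a half turn about z gives the same grasp; the last joint's range is limited). The gripper opens to 85 mm and grips with 20 to 120 N. Pads are 22 mm wide; open, the fingers measure 114 mm over their backs; the gripper's body (76 mm by 85 mm) begins 54 mm behind the grasp point. The pads swing forward as they close: fully open they stand 13 mm farther back than shut.
Start: joints at [-1.29, 0.527, 1.433, -0, 1.181, -0.178], TCP at [0.277, -0.56, 0.231] pointing down, gripper open.
Joint ranges: [-3.08, 3.08], [-0.75, 2.2], [0.22, 2.44], [-1.43, 4.57], [0, 2.65], [-2.85, 2.85]. Speed limits (rad/s): [2.79, 2.79, 3.14, 3.14, 3.14, 3.14].

## Interface

Orientations are given as [roll, pitch, yaw] about the fixed x, y, z axes, in that order (R = Rz(yaw) Ry(pitch) Rx(roll)).
In Python, from rig import bot gives the robot as it stands.
- The arm moves only by the shell command python3 -m jog 'ROWS'. ROWS is a JSON object of lists of equal length, an entry for each row: "linear": the shift along the tool's x, y, z in mm, a list of three; "turn": the turn, a rotation vector about the tool's x, y, z in degrees, a list of three; "gripper": the opening, from 0 (shut) to 1 (fully open). A call has exactly 8 rows; each row shifts and turns the commanded pose from where the row before left it, along the tool's axes as they then stand; what a row does not reach is not made up. A row lasts 1/8 s, in which the tool goes at most 62.5 mm and 10.7 degrees, less where a joint would pass 70% of its speed; a pose out of reach is approached as far as the arm can. A call with a gripper value outside its range is refused whole. The fingers move at their own pace and stop on an object; the grip force is fixed at half the most. Time passes only in rows, so rows that do not move let the fingers close, or fill a call up. It gives the time, the measured TCP pose, the force, the opening and the grip force at its end, in the units of the state.
- bot.state(): the state, without advancing time (a new reading comes with each control period).
- bot.grab_frame(name): name is "side" or "top" or "wrist"; returns (picture, depth): 384x512x3 uint8, red, green, blue; 384x512 float32, m along the optical axis (not along the pixel's ray), 0 where there is no reading.
- bot.camera_info(name): a dict with "K" (3x3 intrinsics, pixels), "rvec" (rotation vector, rad) and "tvec" (3), from world to camera coordinates, as OpenCV has them. Camera axes: x right, y down, z forward; pixel columns grow to the right and rows downward; lengths in m; the calibration is good to about 2 mm. A picture is of the moment at which its call begins: read the wrist's pose just before it. camera_info takes no time and is no camera call; for the wrist camera it gives the pose at the moment of the call.
- bot.close_job(): hands the job in; it is judged then, once.
The state is a dict: "time": time; "joint_pos": joint angles; "dq": joint speeds; "joint_efforts": joint torques, N m; "tool_pos": TCP position; "orientation": TCP orientation; "contact_force": force on the tool from outside, world axes, zero at the start; "torque": the same for the moment, N m; "finger_gap": finger opening in m; "finger_force": force on a finger pad.
Only numpy, scipy, OpenCV 4.12 (cv2) and the standard library are available. Lean on these libraries where they do the work, as an engineer would, in place of code of your own. Each camera call takes 0.05 s, during which the arm holds its last target. There are 200 camera calls.

## Working session

There is one attempt and no reset: what is moved stays moved. The work goes in short steps, Python scripts to look and compute and a shell command to move; the robot and the scene stay as the last step left them, time stands still between calls to the robot, and variables do not carry over. Pictures are saved under pics/ and viewed, at most 10 in all, crops included, and the job is handed in when it is done.

```bash
ls; mkdir -p pics; python3 - <<'E'
from rig import bot
import cv2,numpy as np
for n in ("side","top"):
    im,d=bot.grab_frame(n); np.savez(f'pics/{n}0.npz',im=im,d=d)
    cv2.imwrite(f'pics/{n}0.png',cv2.resize(im[:,:,::-1],(800,600)))
    c=bot.camera_info(n); R=cv2.Rodrigues(np.array(c["rvec"]))[0]
    print(n,np.round(c["K"],1).tolist(),(-R.T@np.array(c["tvec"]).ravel()).round(3),R.round(2).tolist(), d.min(),d.max())
s=bot.state();print(s)
E
```

```text
pics
side [[411.0, 0.0, 258.5], [0.0, 411.0, 191.3], [0.0, 0.0, 1.0]] [0.489 0.622 0.596] [[-0.99, -0.13, 0.02], [-0.1, 0.6, -0.8], [0.09, -0.79, -0.6]] 0.0 3.287572
top [[441.6, 0.0, 257.7], [0.0, 441.6, 191.0], [0.0, 0.0, 1.0]] [0.414 0.011 0.871] [[-0.08, -1.0, -0.01], [-0.97, 0.08, -0.23], [0.23, -0.01, -0.97]] 0.0 1.8768584
{'time': 0.1, 'joint_pos': array([-1.28952527e+00,  5.28372166e-01,  1.43376498e+00, -1.34395809e-05,
        1.18140389e+00, -1.78510249e-01]), 'dq': array([ 0.00050444, -0.00473443, -0.00218058,  0.0003764 , -0.00044246,
       -0.00078458]), 'joint_efforts': array([-3.21792231e-04, -4.43304920e+01, -1.78586626e+01, -3.29208524e-04,
        3.87728724e-03,  8.15592330e-06]), 'tool_pos': array([ 0.27718205, -0.55946075,  0.23043504]), 'orientation': array([-3.13967304e+00, -3.33733970e-04,  4.59786098e-01]), 'contact_force': array([-0.68290603,  0.26039527, -0.5520026 ]), 'torque': array([ 0.01149378, -0.02355123,  0.01216364]), 'finger_force': 0.0, 'finger_gap': 0.08558524179628076}
```

View pics/side0.png

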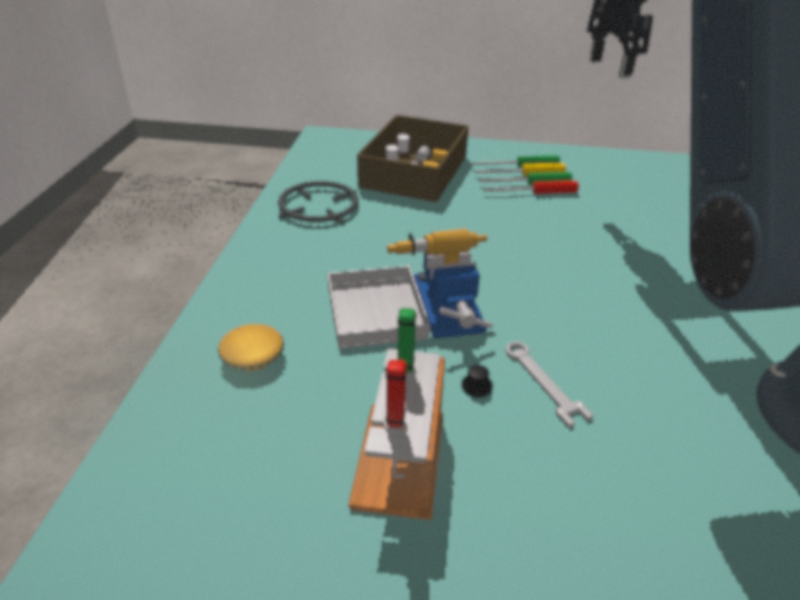

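View pics/top0.png

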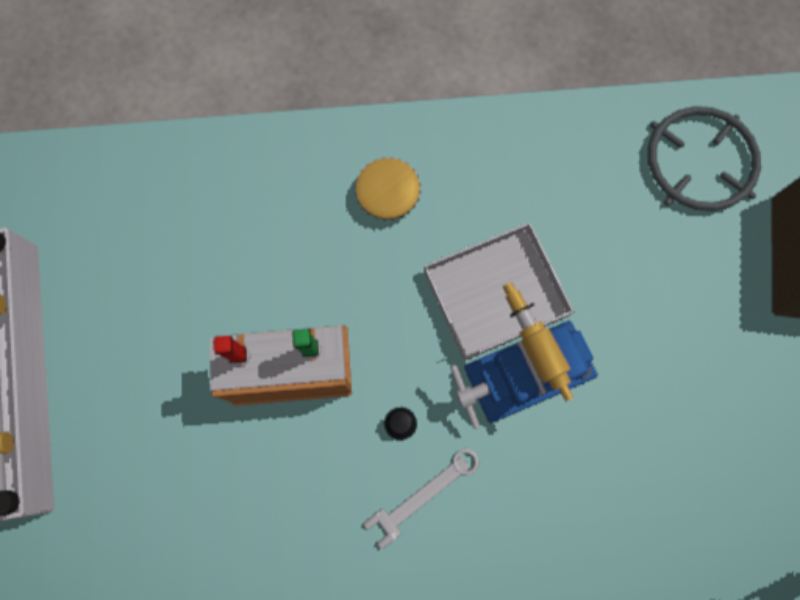

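The side view shows the red pick at (396,395), the green awl at (406,340), and the tap spindle pointing left at (390–485,243). In the top view the pick's top is at (222,345), the rack slots open upward (+x), and the clip is the dark line at (521,310).

```bash
cat > h.py <<'E'
import cv2,numpy as np
from rig import bot
def cam(n):
    c=bot.camera_info(n);return np.array(c["K"]),cv2.Rodrigues(np.array(c["rvec"]))[0],np.array(c["tvec"]).ravel()
def cloud(d,c):
    K,R,t=c;v,u=np.indices(d.shape);p=np.stack([(u-K[0,2])/K[0,0]*d,(v-K[1,2])/K[1,1]*d,d],-1);return (p-t)@R
def ray(uv,c):
    K,R,t=c;r=R.T@np.array([(uv[0]-K[0,2])/K[0,0],(uv[1]-K[1,2])/K[1,1],1]);return -R.T@t,r
def onz(uv,c,z):
    o,r=ray(uv,c);return o+r*(z-o[2])/r[2]
def tri(rs):
    A=0;b=0
    for o,r in rs:
        r=r/np.linalg.norm(r);P=np.eye(3)-np.outer(r,r);A=A+P;b=b+P@o
    x=np.linalg.solve(A,b);return x,[np.linalg.norm((np.eye(3)-np.outer(r,r)/(r@r))@(x-o)) for o,r in rs]
def hsv(im): return cv2.cvtColor(im,cv2.COLOR_RGB2HSV)
E
cat > m.py <<'E'
from h import *
M={}
for n in("side","top"):
    f=np.load(f'pics/{n}0.npz');im,d=f['im'],f['d'];c=cam(n);H=hsv(im);P=cloud(d,c)
    h,s,v=[H[...,i].astype(int) for i in range(3)]
    ok=(d>0)&(P[...,2]>-.02)&(P[...,2]<.3)&(P[...,0]>.2)&(P[...,0]<.9)
    for nm,m in dict(red=((h<6)|(h>174))&(s>150),green=(h>50)&(h<75)&(s>140),brass=(h>12)&(h<27)&(s>130)&(v>100),wood=(h>5)&(h<14)&(s>120)&(v>60),blue=(h>100)&(h<120)&(s>150)).items():
        nn,L,st,ce=cv2.connectedComponentsWithStats((m&ok).astype(np.uint8))
        for i in range(1,nn):
            if st[i,4]<25:continue
            p=P[L==i];print(n,nm,st[i].tolist(),ce[i].round(1),'med',np.median(p,0).round(3),'lo',np.percentile(p,3,axis=0).round(3),'hi',np.percentile(p,97,axis=0).round(3))
            if nm in('red','green') :
                q=p[p[:,2]>np.percentile(p[:,2],97)-.006];print('   topface',q.mean(0).round(4),len(q))
            if nm=='brass' and st[i,4]<1500:
                q=p[:,:2]-p[:,:2].mean(0);w=np.linalg.svd(q)[2][0] if len(q)<3000 else 0;print('   axis yaw',np.arctan2(w[1],w[0]), 'ext', (q@w).min().round(3),(q@w).max().round(3),p.mean(0).round(4))
E
python3 m.py
```

```text
side red [342, 116, 27, 8, 167] [355.2 119.4] med [ 0.334 -0.544  0.018] lo [ 0.297 -0.559  0.009] hi [ 0.372 -0.532  0.024]
   topface [ 0.3373 -0.5462  0.0213] 76
side red [248, 231, 12, 38, 359] [253.3 248.7] med [0.545 0.196 0.164] lo [0.538 0.184 0.125] hi [0.551 0.197 0.187]
   topface [0.545  0.191  0.1854] 104
side green [333, 100, 24, 4, 50] [344.4 101.2] med [ 0.364 -0.66   0.021] lo [ 0.328 -0.671  0.018] hi [ 0.401 -0.649  0.025]
   topface [ 0.3636 -0.6611  0.0215] 45
side green [339, 111, 26, 5, 68] [351.5 112.4] med [ 0.343 -0.583  0.02 ] lo [ 0.305 -0.596  0.016] hi [ 0.383 -0.571  0.024]
   topface [ 0.3432 -0.584   0.0208] 60
side green [257, 199, 8, 8, 55] [260.3 202.1] med [0.545 0.113 0.186] lo [0.54  0.105 0.181] hi [0.551 0.117 0.188]
   topface [0.5454 0.1125 0.1853] 53
side green [256, 208, 9, 25, 165] [259.6 218.4] med [0.545 0.116 0.155] lo [0.54  0.114 0.131] hi [0.551 0.118 0.174]
   topface [0.5452 0.1162 0.1719] 29
side brass [271, 95, 16, 13, 104] [278.6 100.7] med [ 0.579 -0.65   0.02 ] lo [ 0.559 -0.702  0.002] hi [ 0.596 -0.481  0.069]
   axis yaw 1
[... 2729 characters left out ...]
. ] med [0.508 0.126 0.097] lo [0.505 0.074 0.007] hi [0.576 0.216 0.1  ]
   axis yaw -1.3385210711755384 ext -0.09 0.071 [0.5161 0.1315 0.0789]
top brass [0, 277, 9, 13, 97] [  3.4 283. ] med [0.476 0.478 0.05 ] lo [0.465 0.477 0.037] hi [0.487 0.481 0.058]
   axis yaw -3.1028274430481164 ext -0.011 0.011 [0.4762 0.4786 0.0482]
top wood [136, 241, 89, 18, 564] [184.1 251.9] med [0.505 0.147 0.046] lo [0.503 0.075 0.006] hi [0.507 0.217 0.097]
top blue [353, 206, 29, 42, 548] [367.3 225.2] med [ 0.524 -0.192  0.082] lo [ 0.494 -0.226  0.011] hi [ 0.556 -0.173  0.086]
top blue [298, 221, 60, 49, 1418] [323.6 244.8] med [ 0.495 -0.111  0.059] lo [ 0.463 -0.164  0.011] hi [ 0.531 -0.079  0.086]
```

```bash
python3 -m jog '{"linear":[[0,0,-23],[0,0,-23],[0,0,-23],[25,-52,0],[25,-52,0],[25,-52,0],[25,-52,0],[25,-52,0]],"turn":[[0,0,8.8],[0,0,8.8],[0,0,8.8],[0,0,0],[0,0,0],[0,0,0],[0,0,0],[0,0,0]],"gripper":[1,1,1,1,1,1,1,1]}'
python3 - <<'E'
from h import *
c=cam("wrist");s=bot.state();im,d=bot.grab_frame("wrist");np.savez('pics/w1.npz',im=im,d=d,R=c[1],t=c[2],K=c[0])
cv2.imwrite('pics/w1.png',im[:,:,::-1]);print(s['tool_pos'],s['orientation'],(-c[1].T@c[2]),c[1].round(3).tolist(),c[0].round(0).tolist())
E
```

```text
time: 1.1
tool_pos: [0.403, -0.2983, 0.3]
orientation: [-3.141, 0.0, -0.001]
contact_force: [1.5, -0.5, -0.2]
finger_gap: 0.0856
finger_force: 0.0
[ 0.40300117 -0.29829023  0.30003679] [-3.14110940e+00  1.84321088e-04 -1.39353464e-03] [ 0.48018815 -0.29839871  0.44405603] [[-0.002, -1.0, 0.001], [-0.953, 0.002, 0.302], [-0.302, -0.0, -0.953]] [[268.0, 0.0, 262.0], [0.0, 268.0, 195.0], [0.0, 0.0, 1.0]]
```

View pics/w1.png

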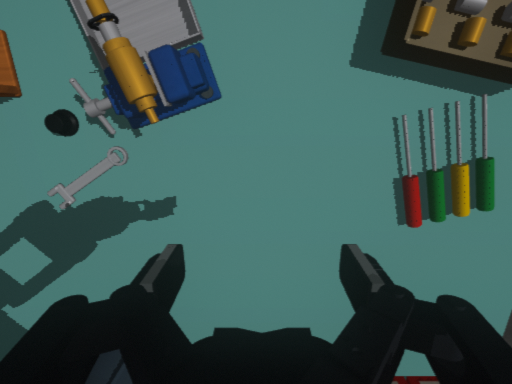

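Wrist view: the tap is at (85–155, 0–120), the clip is dark around (103,18), and the vise, knob and spanner are below left. Moving on across the tap for a second view.

```bash
python3 -m jog '{"linear":[[12,-30,0],[12,-30,0],[12,-30,0],[12,-30,0],[12,-30,0],[12,-30,0],[12,-30,0],[12,-20,0]],"turn":[[0,0,0],[0,0,0],[0,0,0],[0,0,0],[0,0,0],[0,0,0],[0,0,0],[0,0,0]],"gripper":[1,1,1,1,1,1,1,1]}'
cat > look.py <<'E'
import sys
from h import *
n,cn=sys.argv[1],(sys.argv[2] if len(sys.argv)>2 else "wrist")
c=cam(cn);im,d=bot.grab_frame(cn);np.savez(f'pics/{n}.npz',im=im,d=d,K=c[0],R=c[1],t=c[2])
if len(sys.argv)>3:
    a,b,e,f=map(int,sys.argv[3:7]);k=min(800/(e-a),600/(f-b));im=cv2.resize(im[b:f,a:e],None,fx=k,fy=k,interpolation=cv2.INTER_CUBIC);print('scale',k)
cv2.imwrite(f'pics/{n}.png',im[:,:,::-1])
E
python3 look.py w2 wrist 130 60 450 300
```

```text
time: 2.15
tool_pos: [0.4987, -0.069, 0.3]
orientation: [-3.141, 0.001, -0.0]
contact_force: [-0.3, 0.4, -0.5]
finger_gap: 0.0854
finger_force: 0.0
scale 2.5
```

View pics/w2.png

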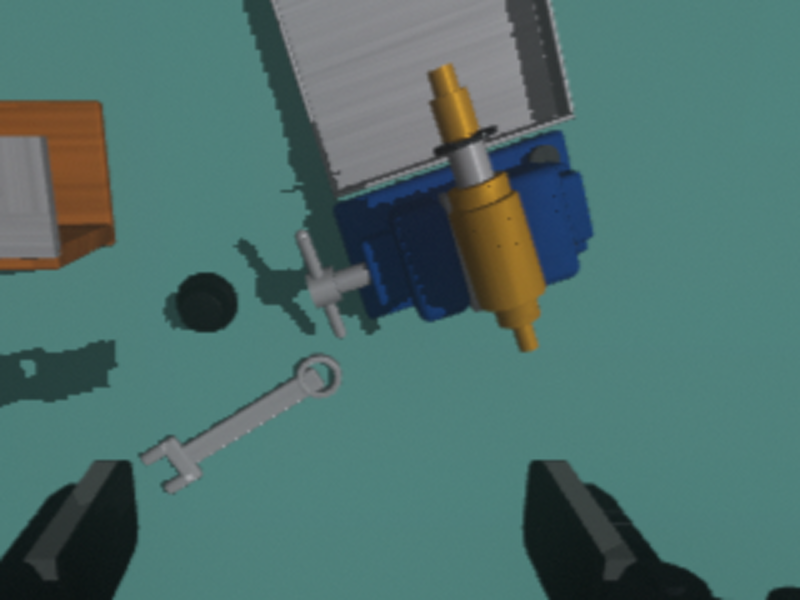

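The close view shows the tap axis from jet (528,345) to spindle tip (440,68), the clip at (465,140), and the tray beyond it.

```bash
cat > tap.py <<'E'
from h import *
for n in("w1","w2","top0","side0"):
    f=np.load(f'pics/{n}.npz');im,d=f['im'],f['d']
    c=(f['K'],f['R'],f['t']) if 'K' in f else cam(n[:-1])
    h,s,v=[hsv(im)[...,i].astype(int) for i in range(3)];P=cloud(d,c)
    reg=(P[...,0]>.42)&(P[...,0]<.65)&(P[...,1]<-.05)&(P[...,1]>-.25)&(P[...,2]>.08)
    m=(h>10)&(h<28)&(s>120)&reg
    zr=[]; z0=.118
    for it in range(2):
        vv,uu=np.nonzero(m);q=np.array([onz((a,b),c,z0) for a,b in zip(uu,vv)])[:,:2]
        w=np.linalg.svd(q-q.mean(0))[2][0];w=w*np.sign(w[0])
        for k in range(4):
            a=q@w;l=q@np.array([-w[1],w[0]]);mids=[]
            for b in np.arange(a.min()+.002,a.max()-.002,.002):
                sel=(a>b)&(a<b+.002)
                if sel.sum()>2:mids.append((b+.001,(l[sel].max()+l[sel].min())/2))
            mids=np.array(mids);p=np.polyfit(mids[:,0],mids[:,1],1);r=np.abs(np.polyval(p,mids[:,0])-mids[:,1]);mids=mids[r<.003];p=np.polyfit(mids[:,0],mids[:,1],1)
            th=np.arctan2(w[1],w[0])+np.arctan(p[0]);w=np.array([np.cos(th),np.sin(th)])
        nv=np.array([-w[1],w[0]]);a=q@w;l=q@nv;L=np.median([x[1] for x in mids]) if abs(p[0])>.02 else np.polyval(p,a.mean())
        tip=w*a.max()+nv*L;PP=P[reg];al=PP[:,:2]@w-a.max();lt=PP[:,:2]@nv-L
        sp=PP[(al>-.029)&(al<-.014)&(abs(lt)<.003)];br=PP[(al>-.11)&(al<-.07)&(abs(lt)<.004)]
        z0=np.median(sp[:,2])-.0085 if len(sp) else z0
    dk=(v<70)&reg&(P[...,2]>.1);D=P[dk];D=D[(abs(D[:,:2]@w-a.max()+.0345)<.012)]
    print(n,'yaw',th.round(4),'zax',z0.round(4),'tip',tip.round(4),'jet',(w*a.min()+nv*L).round(4),'len',(a.max()-a.min()).round(4),'brass top',np.percentile(br[:,2],90).round(4) if len(br) else 0,'groove=tip-.0345',(tip-w*.0345).round(4))
    if len(D)>3:print('   clip dark',len(D),D.mean(0).round(4),'along from tip',(D[:,:2]@w-a.max()).mean().round(4),'lat',(D[:,:2]@nv-L).mean().round(4),'zmax',D[:,2].max().round(4))
E
python3 tap.py; python3 - <<'E'
from h import *
for n in ("w2",):
    f=np.load(f'pics/{n}.npz');P=cloud(f['d'],(f['K'],f['R'],f['t']));print(P[0:60:20,0:30:10].round(3).tolist())
E
```

```text
w1 yaw 0.3873 zax 0.1152 tip [ 0.5937 -0.1212] jet [ 0.468  -0.1724] len 0.1358 brass top 0.1328 groove=tip-.0345 [ 0.5617 -0.1342]
   clip dark 269 [ 0.5701 -0.1323  0.1243] along from tip -0.026 lat -0.0014 zmax 0.1342
[[[0.725, 0.299, 0.001], [0.725, 0.286, -0.0], [0.725, 0.271, 0.001]], [[0.7, 0.306, 0.002], [0.7, 0.293, 0.0], [0.7, 0.278, 0.0]], [[0.675, 0.315, -0.0], [0.675, 0.299, 0.001], [0.675, 0.285, -0.0]]]Traceback (most recent call last):
  File "tap.py", line 24, in <module>
    print(n,'yaw',th.round(4),'zax',z0.round(4),'tip',tip.round(4),'jet',(w*a.min()+nv*L).round(4),'len',(a.max()-a.min()).round(4),'brass top',np.percentile(br[:,2],90).round(4) if len(br) else 0,'groove=tip-.0345',(tip-w*.0345).round(4))
                                    ^^^^^^^^
AttributeError: 'float' object has no attribute 'round'
```

```bash
sed -i "s/else z0$/else np.float64(z0)/; s/'zax',z0.round(4)/'zax',z0.round(4),len(sp),int(m.sum()),'mids',len(mids)/" tap.py; sed -i 's/("w1","w2"/("w2"/' tap.py; python3 tap.py; python3 - <<'E'
from h import *
f=np.load('pics/w2.npz');P=cloud(f['d'],(f['K'],f['R'],f['t']));H=hsv(f['im'])
for u,v in((306,88),(311,100),(314,108),(318,117),(320,124),(322,135),(330,160),(341,195)):print(u,v,H[v,u],P[v,u].round(4))
E
```

```text
w2 yaw 0.3902 zax 0.118 0 1889 mids 30 tip [ 0.6776 -0.0854] jet [ 0.4672 -0.1719] len 0.2276 brass top 0.1249 groove=tip-.0345 [ 0.6457 -0.0985]
top0 yaw 0.3681 zax 0.1132 28 886 mids 58 tip [ 0.6012 -0.1184] jet [ 0.4688 -0.1695] len 0.1419 brass top 0.1313 groove=tip-.0345 [ 0.569  -0.1308]
   clip dark 14 [ 0.5679 -0.1262  0.12  ] along from tip -0.0338 lat 0.0047 zmax 0.1309
side0 yaw 0.417 zax 0.1116 4 514 mids 16 tip [ 0.6008 -0.1315] jet [ 0.4712 -0.1889] len 0.1417 brass top 0.083 groove=tip-.0345 [ 0.5692 -0.1455]
306 88 [ 19 172 145] [ 0.6003 -0.1192  0.1199]
311 100 [ 19 182 160] [ 0.5874 -0.1249  0.124 ]
314 108 [ 20 185 172] [ 0.5788 -0.1286  0.1249]
318 117 [113  10 104] [ 0.5692 -0.132   0.1334]
320 124 [128   6 170] [ 0.5613 -0.1364  0.1254]
322 135 [ 19 184 147] [ 0.5491 -0.1389  0.1282]
330 160 [ 19 186 129] [ 0.5209 -0.1492  0.133 ]
341 195 [ 20 180 147] [ 0.4738 -0.17    0.1199]
```

```bash
sed -i "s/^    zr=/    nn,Lb,st,_=cv2.connectedComponentsWithStats(cv2.dilate(m.astype(np.uint8),np.ones((9,9))));m=m\&(Lb==1+np.argmax(st[1:,4]))\n    zr=/" tap.py; python3 tap.py; python3 - <<'E'
from h import *
f=np.load('pics/w2.npz');c=(f['K'],f['R'],f['t']);im=f['im'];h,s,v=[hsv(im)[...,i].astype(int) for i in range(3)]
w=np.array([np.cos(.38),np.sin(.38)])
# dark clip: pixels near
m=(v<95)&(s<120);sub=np.zeros_like(m);sub[105:128,300:336]=1;vv,uu=np.nonzero(m&sub)
q=np.array([onz((a,b),c,.128) for a,b in zip(uu,vv)]);print(len(q),q.mean(0).round(4));P=cloud(f['d'],c)[vv,uu];print(np.percentile(P,[5,50,95],axis=0).round(4))
E
```

```text
w2 yaw 0.3809 zax 0.1235 68 1524 mids 43 tip [ 0.5518 -0.1376] jet [ 0.4693 -0.1707] len 0.0889 brass top 0.1259 groove=tip-.0345 [ 0.5198 -0.1505]
   clip dark 9306 [ 0.5078 -0.1245  0.3645] along from tip -0.036 lat 0.0286 zmax 0.3953
top0 yaw 0.3681 zax 0.1132 28 886 mids 58 tip [ 0.6012 -0.1184] jet [ 0.4688 -0.1695] len 0.1419 brass top 0.1313 groove=tip-.0345 [ 0.569  -0.1308]
   clip dark 14 [ 0.5679 -0.1262  0.12  ] along from tip -0.0338 lat 0.0047 zmax 0.1309
side0 yaw 1.0144 zax 0.0747 3 439 mids 11 tip [ 0.5353 -0.1468] jet [ 0.4868 -0.2247] len 0.0918 brass top 0 groove=tip-.0345 [ 0.517  -0.1761]
210 [ 0.5683 -0.1295  0.128 ]
[[ 0.5575 -0.1757  0.0065]
 [ 0.5681 -0.1294  0.121 ]
 [ 0.5768 -0.1187  0.1333]]
```

```bash
python3 -m jog '{"linear":[[6,-37,9],[6,-37,9],[6,-37,9],[6,-37,9],[6,-37,9],[6,-36,10],[6,-36,10],[5,0,10]],"turn":[[0,0,0],[0,0,0],[0,0,0],[0,0,0],[0,0,0],[0,0,0],[0,0,0],[0,0,0]],"gripper":[1,1,1,1,1,1,1,1]}'
python3 look.py w3; python3 - <<'E'
from h import *
f=np.load('pics/w3.npz');c=(f['K'],f['R'],f['t']);im=f['im'];h,s,v=[hsv(im)[...,i].astype(int) for i in range(3)];P=cloud(f['d'],c)
for nm,m in dict(red=((h<6)|(h>174))&(s>150),green=(h>50)&(h<75)&(s>140)).items():
    p=P[m&(f['d']>0)];p=p[(p[:,2]>.1)&(p[:,2]<.25)]
    if len(p)>5:
        q=p[p[:,2]>.182];print(nm,len(p),p.min(0).round(4),p.max(0).round(4),'top',len(q),q.mean(0).round(4),q.min(0).round(4),q.max(0).round(4))
        r=cv2.minAreaRect((q[:,:2]*1000).astype(np.float32));print(r)
print(bot.state()['tool_pos'])
E
```

```text
time: 3.2
tool_pos: [0.5459, 0.1883, 0.2245]
orientation: [-3.141, 0.001, 0.002]
contact_force: [-0.7, 0.2, -0.1]
finger_gap: 0.0855
finger_force: 0.0
red 818 [0.5397 0.179  0.1218] [0.5564 0.1953 0.19  ] top 484 [0.549  0.1873 0.1876] [0.5397 0.179  0.1821] [0.5559 0.1953 0.19  ]
((547.8378295898438, 187.19296264648438), (16.182044982910156, 16.30144500732422), 0.20202070474624634)
green 728 [0.5392 0.0994 0.1278] [0.5565 0.1171 0.1902] top 536 [0.5486 0.1087 0.1875] [0.5392 0.0994 0.1826] [0.5564 0.1171 0.1902]
((547.769775390625, 108.31597900390625), (17.202342987060547, 17.58603286743164), 1.5303322076797485)
[0.54590046 0.18684007 0.2231651 ]
```

View pics/w3.png

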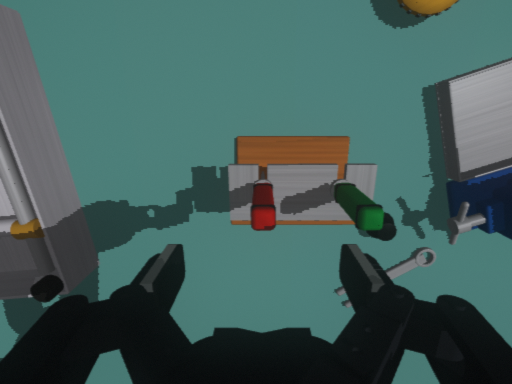

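The wrist view shows the pick's handle at (263,205), centred between the fingers at (180,260) and (345,260). The awl is clear at (362,205).

```bash
python3 -m jog '{"linear":[[1,0,18],[0,0,22],[0,0,22],[0,0,20],[0,0,10],[0,0,0],[0,0,0],[0,0,0]],"turn":[[0,0,0],[0,0,0],[0,0,0],[0,0,0],[0,0,0],[0,0,0],[0,0,0],[0,0,0]],"gripper":[1,1,1,1,1,0.15,0,0]}'
python3 -m jog '{"linear":[[0,0,0],[0,0,0],[0,0,0],[0,0,0],[0,0,0],[0,0,0],[0,0,0],[0,0,0]],"turn":[[0,0,0],[0,0,0],[0,0,0],[0,0,0],[0,0,0],[0,0,0],[0,0,0],[0,0,0]],"gripper":[0,0,0,0,0,0,0,0]}'
```

```text
time: 4.25
tool_pos: [0.5477, 0.1867, 0.1342]
orientation: [-3.141, -0.002, -0.001]
contact_force: [-0.5, -0.8, 0.2]
finger_gap: 0.0324
finger_force: 0.0
time: 5.25
tool_pos: [0.5475, 0.1867, 0.1341]
orientation: [-3.141, -0.001, -0.001]
contact_force: [-1.0, -0.2, 6.0]
finger_gap: 0.0173
finger_force: 58.8
```

```bash
python3 -m jog '{"linear":[[0,0,-4],[0,0,-4],[12,0,0],[20,0,0],[20,0,0],[20,0,0],[3,0,-45],[0,0,-50]],"turn":[[0,0,0],[0,0,0],[0,0,0],[0,0,0],[0,0,0],[0,0,0],[0,0,0],[0,0,0]],"gripper":[0,0,0,0,0,0,0,0]}'
python3 -m jog '{"linear":[[0,20,-30],[0,40,-20],[0,40,0],[0,40,0],[0,40,0],[0,40,0],[-5,40,0],[-10,20,0]],"turn":[[0,0,0],[0,0,0],[0,0,0],[0,0,0],[0,0,0],[0,0,-7],[0,0,-7.4],[0,0,-7.4]],"gripper":[0,0,0,0,0,0,0,0]}'
```

```text
time: 6.25
tool_pos: [0.6227, 0.1863, 0.2357]
orientation: [3.141, 0.003, -0.002]
contact_force: [0.4, -0.6, -0.1]
finger_gap: 0.0174
finger_force: 58.6
time: 7.25
tool_pos: [0.6177, -0.0983, 0.286]
orientation: [3.141, -0.0, 0.382]
contact_force: [0.2, 0.4, -0.6]
finger_gap: 0.0172
finger_force: 58.7
```

```bash
python3 look.py w4 wrist; python3 look.py s4 side 215 90 315 165; python3 - <<'E'
import cv2,numpy as np
im=np.load('pics/w4.npz')['im'][40:240,140:400];a=cv2.resize(im,(520,400));b=cv2.imread('pics/s4.png')[:,:,::-1];b=cv2.resize(b,(533,400))
b=b[:,120:400]
cv2.imwrite('pics/c4.png',np.hstack([a,b])[:,:,::-1])
E
```

```text
scale 8.0
```

View pics/c4.png

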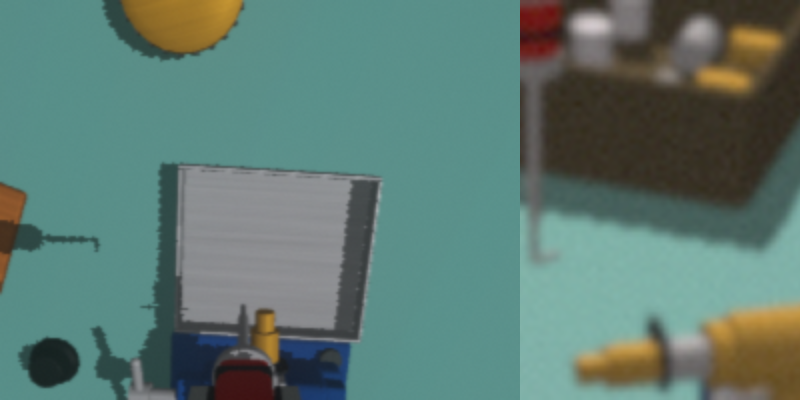

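The left panel (wrist) shows the shank end at about (261,192) in full-image pixels, beside the spindle tip at (272,196). The right panel (side) shows the hook elbow near side pixel (240,138) and the clip near (263,153).

```bash
cat >> h.py <<'E'
def proj(p,c): K,R,t=c;q=K@(R@np.asarray(p)+t);return (q[:2]/q[2]).round(1)
def ld(n):
    f=np.load(f'pics/{n}.npz');return f['im'],f['d'],(f['K'],f['R'],f['t'])
E
python3 - <<'E'
from h import *
im,d,cw=ld('w4');si,sd,cs=ld('s4')
x,r=tri([ray((261.5,191.5),cw),ray((240.3,138),cs)]);print('elbow tri',x.round(4),np.round(r,4))
T=np.array([.6177,-.0983,.286]);u=np.array([.928,.371,0]);g=np.array([.570,-.1305,.116])
for dz in(.106,.112,.118):print(dz,'wrist',proj(T-[0,0,dz],cw),'side',proj(T-[0,0,dz],cs))
print('side: groove',proj(g,cs),'crown',proj(g+[0,0,.0167],cs),'tip',proj(g+u*.0345,cs),'seam40',proj(g-u*.02,cs));print('wrist tip',proj(g+u*.0345,cw))
g8=lambda a:cv2.cvtColor(a,cv2.COLOR_RGB2GRAY)
print(g8(si)[128:144,234:248]);print(g8(si)[146:160,256:270])
print(g8(im)[186:200,252:272])
P=cloud(d,cw);m=(d>0)&(d<.35)
print(P[185:215:4,262].round(3))
E
```

```text
elbow tri [ 0.6162 -0.099   0.1748] [0.0022 0.0022]
0.106 wrist [261.3 193.6] side [238.5 136.2]
0.112 wrist [261.3 191.9] side [238.5 138.8]
0.118 wrist [261.3 190.2] side [238.5 141.4]
side: groove [262.9 156.7] crown [263.1 150.1] tip [247.4 158.5] seam40 [271.7 155.6]
wrist tip [271.2 195.2]
[[143 132 121 121 116 109 100  96  97  97  95  93  90  88]
 [157 154 150 146 138 118 106 109 115 118 114 102  98  98]
 [162 158 160 160 147 123 116 127 143 148 142 129 123 122]
 [163 162 162 159 149 131 123 140 156 158 157 151 149 148]
 [164 163 161 159 153 135 129 147 160 161 162 162 159 160]
 [163 161 162 159 153 135 132 150 160 160 160 162 163 160]
 [160 161 162 164 154 135 134 149 161 162 160 163 161 161]
 [162 163 162 162 154 137 130 149 161 162 162 163 161 161]
 [162 161 163 160 151 137 130 149 161 160 160 161 161 161]
 [162 162 162 160 154 139 131 143 155 153 153 158 162 162]
 [161 163 162 162 154 141 132 137 143 145 148 158 160 161]
 [164 164 162 161 158 151 143 144 150 155 158 159 161 164]
 [162 162 163 163 162 158 155 155 157 160 160 160 160 161]
 [161 162 162 162 164 161 161 162 16
[... 1652 characters left out ...]
40 140 140 140 141 141 141 137  93  69  88 126 138 140 139 137 130 109
   97  98]
 [139 139 139 140 139 140 140 136  92  68  86 126 140 139 138 122  86  66
   62  61]
 [139 139 138 139 138 139 139 131  89  65  84 123 137 139 136 109  72  60
   59  61]
 [140 140 139 139 139 140 137 111  76  65  78 108 132 139 137 107  73  74
   81  90]
 [139 139 139 141 141 140 135  93  67  65  74  95 128 139 137 107  75  77
   90 104]
 [139 138 140 140 140 139 123  84  65  65  73  91 122 137 136 107  75  77
   92 105]]
[[ 0.582 -0.114  0.005]
 [ 0.575 -0.117  0.005]
 [ 0.618 -0.099  0.179]
 [ 0.619 -0.098  0.195]
 [ 0.62  -0.098  0.208]
 [ 0.619 -0.098  0.218]
 [ 0.619 -0.098  0.227]
 [ 0.627 -0.095  0.259]]
```

```bash
python3 -m jog '{"linear":[[-9,3,0],[-9,3,0],[-9,3,0],[-7.5,2.7,0],[0,0,11],[0,0,11],[0,0,10],[0,0,0]],"turn":[[0,0,0],[0,0,0],[0,0,0],[0,0,0],[0,0,0],[0,0,0],[0,0,0],[0,0,0]],"gripper":[0,0,0,0,0,0,0,0]}'
python3 look.py w5 wrist; python3 look.py s5 side; python3 look.py t5 top;python3 - <<'E'
from h import *
im,d,cw=ld('w5');si,sd,cs=ld('s5');ti,td,ct=ld('t5')
a=cv2.resize(im[150:270,200:320],(400,400),interpolation=2);b=cv2.resize(si[110:180,220:290],(400,400),interpolation=2)
cv2.imwrite('pics/c5.png',np.hstack([a,b])[:,:,::-1]);print(bot.state()['tool_pos'],bot.state()['contact_force'])
E
```

```text
time: 8.35
tool_pos: [0.5887, -0.1187, 0.2527]
orientation: [-3.139, 0.002, 0.38]
contact_force: [-0.9, -0.3, -1.0]
finger_gap: 0.0173
finger_force: 58.7
[ 0.58965499 -0.11920992  0.25440332] [ 0.63745358  0.04268912 -0.26372278]
```

View pics/c5.png

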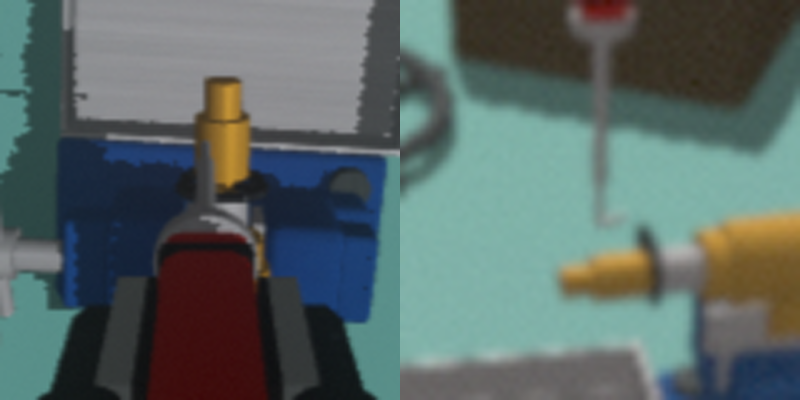

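Left (wrist): the shank at panel x≈205 is left of the spindle axis at x≈225. Right (side): the hook hangs above the spindle at panel (600,220), with the clip at (652,265). Measuring the offsets numerically.

```bash
cat > rel.py <<'E'
import sys
from h import *
k=sys.argv[1]
im,d,cw=ld('w'+k);si,sd,cs=ld('s'+k);K=cw[0]
h,s,v=[hsv(im)[...,i].astype(int) for i in range(3)]
m=(h>10)&(h<28)&(s>120)
for r in range(176,202,4):
    c=np.nonzero(m[r,250:290])[0]+250
    if len(c):
        print(r,c.min(),c.max(), 'lat mm', ((c.min()+c.max())/2-K[0,2])/K[0,0]*np.median(d[r,c])*1000,'depth',np.median(d[r,c]))
g=cv2.cvtColor(im,cv2.COLOR_RGB2GRAY);print(K[0,2]);
P=cloud(d,cw)
mm=(d>0)&(d<.262)
for r in range(186,214,3):
    c=np.nonzero(mm[r,250:280])[0]+250
    if len(c):print('shank',r,c.min(),c.max(),'lat',((c.min()+c.max())/2-K[0,2])/K[0,0]*np.median(d[r,c])*1000,P[r,c].mean(0).round(4))
gs=cv2.cvtColor(si,cv2.COLOR_RGB2GRAY).astype(int)
for r in range(136,160,2): print(r,gs[r,248:274])
E
python3 rel.py 5
```

```text
176 262 271 lat mm 5.031888057802184 depth 0.2829635
180 262 271 lat mm 5.054324304303073 depth 0.2842252
184 261 272 lat mm 5.0888300695901005 depth 0.2861656
188 260 274 lat mm 5.596236413971264 depth 0.28477648
192 263 274 lat mm 7.205189398843851 depth 0.2852764
196 263 274 lat mm 7.239784106480193 depth 0.28664613
200 265 273 lat mm 7.812893618697232 depth 0.28802887
261.7414541413686
shank 195 260 262 lat -0.7080261042769938 [ 0.5886 -0.1181  0.1528]
shank 198 259 263 lat -0.6746519933118708 [ 0.5895 -0.1178  0.1647]
shank 201 259 263 lat -0.6555022350330799 [ 0.5893 -0.1179  0.1726]
shank 204 259 263 lat -0.6312126179156173 [ 0.5895 -0.1178  0.1813]
shank 207 259 263 lat -0.6128908622166405 [ 0.5895 -0.1179  0.1886]
shank 210 259 264 lat -0.19382961029506904 [ 0.5894 -0.1184  0.1949]
shank 213 255 267 lat -0.5128890508895607 [ 0.5975 -0.1148  0.2239]
136 [165 163 164 162 157 140 121 119 139 155 161 163 161 164 163 161 162 162
 161 159 160 160 160 156 152 150]
138 [162 163 162 161 156 140 121 121 137 156 160 163 162 161 163 160 162 162
 160 161 162 162 161 162 160 163]
140 [162
[... 401 characters left out ...]

 162 163 163 164 163 161 163 162]
148 [163 162 164 163 161 153 141 144 153 151 151 154 156 152 150 153 160 161
 162 161 161 161 161 162 162 165]
150 [162 162 160 161 162 161 155 158 154 157 158 159 148 118  92 107 139 157
 161 162 162 163 156 151 151 158]
152 [160 163 163 162 164 162 162 162 164 164 162 161 149 115  78  72 106 139
 163 168 172 169 160 142 130 134]
154 [162 161 160 162 157 158 160 166 165 165 167 167 160 146 120  93  88 120
 157 169 172 170 166 156 142 122]
156 [162 164 164 161 155 140 140 143 143 141 137 137 133 128 117  94  76  88
 116 127 127 126 125 122 112 104]
158 [130 128 127 125 123 116 104 103 104 101 100  98  96  97  94  80  65  70
  91 103 105 103 106 103 100  96]
```

```bash
python3 -m jog '{"linear":[[0,3,0],[0,2.6,0],[0,0,3],[0,0,3],[0,0,3],[0,0,2],[0,0,0],[0,0,0]],"turn":[[0,0,0],[0,0,0],[0,0,0],[0,0,0],[0,0,0],[0,0,0],[0,0,0],[0,0,0]],"gripper":[0,0,0,0,0,0,0,0]}'
python3 look.py w6 wrist; python3 look.py s6 side; python3 rel.py 6; python3 -c "
from rig import bot
s=bot.state();print(s['tool_pos'],s['contact_force'],s['orientation'])"
```

```text
time: 9.5
tool_pos: [0.5915, -0.1244, 0.2434]
orientation: [3.141, -0.0, 0.38]
contact_force: [0.7, 0.8, -1.4]
finger_gap: 0.0173
finger_force: 58.7
180 256 265 lat mm -1.2747565220329036 depth 0.27477062
184 256 265 lat mm -1.281012661892864 depth 0.2761191
188 254 267 lat mm -1.292357722449555 depth 0.2785645
192 253 268 lat mm -1.277483213470719 depth 0.27535835
196 253 268 lat mm -1.286136839742713 depth 0.27722362
200 253 268 lat mm -1.2982209178814301 depth 0.2798283
261.7414541413686
shank 195 260 262 lat -0.7068868678562186 [ 0.5919 -0.1238  0.144 ]
shank 198 259 263 lat -0.6760134865336402 [ 0.5925 -0.1236  0.1554]
shank 201 259 263 lat -0.6531763215330968 [ 0.5925 -0.1236  0.1637]
shank 204 259 263 lat -0.6327383573856415 [ 0.5926 -0.1236  0.1719]
shank 207 259 263 lat -0.6124788840705656 [ 0.5926 -0.1236  0.1794]
shank 210 259 264 lat -0.19387914398306805 [ 0.5924 -0.1241  0.1856]
shank 213 255 267 lat -0.5131683686043528 [ 0.6003 -0.1206  0.2143]
136 [163 162 165 161 150 125 116 133 154 162 162 161 163 162 161 162 162 161
 162 160 160 159 160 159 155 151]
138 [164 163 162
[... 630 characters left out ...]
59 163 162 163 161]
150 [165 161 165 163 152 133 132 148 161 159 154 155 148 118  92 109 138 156
 161 162 163 163 157 153 152 157]
152 [163 165 161 163 158 151 144 148 152 158 157 159 146 119  75  72 106 141
 158 167 170 168 161 143 129 135]
154 [162 163 162 161 157 157 160 163 166 167 166 165 160 146 121  92  88 119
 156 171 172 170 164 160 139 120]
156 [162 165 166 165 151 143 138 135 131 132 135 137 133 132 117  96  73  89
 116 127 126 126 123 122 113 104]
158 [127 129 128 125 123 110 101  95  95  96  97  95  98  96  92  81  65  70
  93 103 105 105 102 103 100  94]
[ 0.59150078 -0.12439725  0.24347283] [ 0.59165268  0.53976488 -1.2952199 ] [ 3.14138240e+00 -2.72492492e-04  3.79539868e-01]
```

```bash
python3 -m jog '{"linear":[[0,-0.5,0.5],[0,0,0.5],[0,0,0.5],[0,0,0.5],[0,0,0.5],[0,0,0.5],[0,0,0],[0,0,0]],"turn":[[0,0,0],[0,0,0],[0,0,0],[0,0,0],[0,0,0],[0,0,0],[0,0,0],[0,0,0]],"gripper":[0,0,0,0,0,0,0,0]}'
python3 -m jog '{"linear":[[0,0,0.3],[0,0,0.3],[0,0,0.3],[0,0,0.3],[0,0,0],[0,0,0],[0,0,0],[0,0,0]],"turn":[[0,0,0],[0,0,0],[0,0,0],[0,0,0],[0,0,0],[0,0,0],[0,0,0],[0,0,0]],"gripper":[0,0,0,0,0,0,0,0]}'
```

```text
time: 10.6
tool_pos: [0.5912, -0.124, 0.2403]
orientation: [3.142, -0.0, 0.38]
contact_force: [-0.1, -0.7, -0.2]
finger_gap: 0.0173
finger_force: 58.7
time: 11.6
tool_pos: [0.5912, -0.1239, 0.2391]
orientation: [3.142, -0.0, 0.38]
contact_force: [1.0, 0.9, 0.6]
finger_gap: 0.0175
finger_force: 58.7
```

```bash
python3 -m jog '{"linear":[[0,0,0.2],[0,0,0.2],[0,0,0.2],[0,0,0.2],[0,0,0],[0,0,0],[0,0,0],[0,0,0]],"turn":[[0,0,0],[0,0,0],[0,0,0],[0,0,0],[0,0,0],[0,0,0],[0,0,0],[0,0,0]],"gripper":[0,0,0,0,0,0,0,0]}'; python3 look.py s7 side; python3 -c "
from h import *
im,d,c=ld('s7');g=cv2.cvtColor(im,cv2.COLOR_RGB2GRAY)
print(g[146:160,249:268]);s=bot.state();print(s['contact_force'],s['tool_pos'])"
```

```text
time: 12.6
tool_pos: [0.5912, -0.1239, 0.2383]
orientation: [-3.142, 0.0, 0.38]
contact_force: [-0.1, 0.1, -0.6]
finger_gap: 0.0173
finger_force: 58.7
[[164 162 163 150 128 120 142 155 160 162 163 161 162 163 162 163 163 164
  163]
 [163 164 161 152 134 127 144 160 164 162 160 161 160 159 159 163 163 164
  163]
 [162 163 161 155 137 132 148 161 163 162 162 161 153 149 152 158 162 162
  163]
 [162 161 160 153 138 135 152 161 163 161 160 156 135 121 136 152 163 162
  161]
 [163 161 161 153 134 134 151 159 163 161 158 149 119  93 106 140 156 160
  164]
 [162 162 162 155 136 132 146 157 159 159 160 145 110  76  83 122 152 162
  163]
 [164 162 161 153 134 128 142 147 152 153 156 147 116  76  71 107 142 162
  169]
 [162 164 160 151 135 127 133 142 148 155 159 155 130  99  76  93 131 164
  175]
 [162 161 160 151 138 130 126 140 153 161 165 160 145 120  91  87 125 157
  171]
 [164 164 161 150 136 127 118 128 146 153 155 156 146 129 103  82 106 139
  153]
 [163 168 163 152 133 114 103 106 117 127 133 135 128 117  95  74  88 114
  128]
 [155 157 154 145 128 105  95  97  99 103 107 111 108 103  85  68  75 100
  107]
 [129 127 125 123 115  97  92  92  96  96  94  98  98  92  80  62  69  96
  104]
 [106 103 104 101  97  95  92  90  92  92  93  91  89  88  82  67  73  92
  103]]
[ 0.83962194  0.49676121 -0.92851935] [ 0.59120926 -0.12393938  0.23831279]
```

```bash
python3 -m jog '{"linear":[[0,0,0.2],[0,0,0.2],[0,0,0.2],[0,0,0.2],[0,0,0],[0,0,0],[0,0,0],[0,0,0]],"turn":[[0,0,0],[0,0,0],[0,0,0],[0,0,0],[0,0,0],[0,0,0],[0,0,0],[0,0,0]],"gripper":[0,0,0,0,0,0,0,0]}'
```

```text
time: 13.65
tool_pos: [0.5912, -0.124, 0.2376]
orientation: [3.142, -0.0, 0.38]
contact_force: [0.6, -0.0, -0.5]
finger_gap: 0.0172
finger_force: 58.7
```

```bash
python3 -m jog '{"linear":[[0,0,0.2],[0,0,0.2],[0,0,0.2],[0,0,0.2],[0,0,0],[0,0,0],[0,0,0],[0,0,0]],"turn":[[0,0,0],[0,0,0],[0,0,0],[0,0,0],[0,0,0],[0,0,0],[0,0,0],[0,0,0]],"gripper":[0,0,0,0,0,0,0,0]}'
```

```text
time: 14.65
tool_pos: [0.5912, -0.124, 0.2367]
orientation: [-3.142, 0.0, 0.38]
contact_force: [-0.3, 0.2, -0.7]
finger_gap: 0.0173
finger_force: 58.7
```

```bash
python3 -m jog '{"linear":[[0,0,0.2],[0,0,0.2],[0,0,0.2],[0,0,0.2],[0,0,0],[0,0,0],[0,0,0],[0,0,0]],"turn":[[0,0,0],[0,0,0],[0,0,0],[0,0,0],[0,0,0],[0,0,0],[0,0,0],[0,0,0]],"gripper":[0,0,0,0,0,0,0,0]}'; python3 look.py s8 side; python3 look.py w8 wrist; python3 -c "
from h import *
im,d,c=ld('s8');b=cv2.resize(im[120:170,230:290],(600,500),interpolation=2);cv2.imwrite('pics/c8.png',b[:,:,::-1])"; python3 rel.py 8 | head -12
```

```text
time: 15.65
tool_pos: [0.5912, -0.1239, 0.236]
orientation: [3.142, -0.0, 0.38]
contact_force: [-0.5, -0.5, -0.2]
finger_gap: 0.0174
finger_force: 58.8
180 256 266 lat mm -0.7414600012067908 depth 0.2675945
184 256 266 lat mm -0.7430267403059042 depth 0.26815993
188 256 266 lat mm -0.7466757485834946 depth 0.26947686
192 254 269 lat mm -0.2417620451894627 depth 0.2679336
196 254 269 lat mm -0.24375705346594062 depth 0.27014458
200 254 268 lat mm -0.7534529501121583 depth 0.27192277
261.7414541413686
shank 195 260 262 lat -0.7109873262289363 [ 0.5914 -0.1235  0.1357]
shank 198 259 263 lat -0.6774325361330031 [ 0.5922 -0.1231  0.1476]
shank 201 259 263 lat -0.6519881167738525 [ 0.5923 -0.1231  0.1564]
shank 204 259 263 lat -0.6324406249331115 [ 0.5922 -0.1232  0.164 ]
shank 207 259 263 lat -0.6118307348485691 [ 0.5924 -0.1231  0.1723]
```

View pics/c8.png

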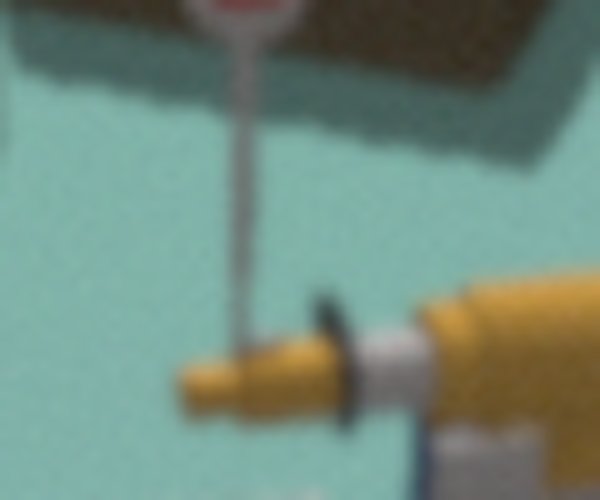

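The side crop shows the shank's foot at panel (243,350), very close to the spindle's top near its step, and the clip's crown at (328,310). Shifting 2 mm towards the clip and continuing to feel.

```bash
python3 -m jog '{"linear":[[-1,0,0],[-1,0,0],[0,0,0.2],[0,0,0.2],[0,0,0.2],[0,0,0],[0,0,0],[0,0,0]],"turn":[[0,0,0],[0,0,0],[0,0,0],[0,0,0],[0,0,0],[0,0,0],[0,0,0],[0,0,0]],"gripper":[0,0,0,0,0,0,0,0]}'
```

```text
time: 16.75
tool_pos: [0.5895, -0.1248, 0.2356]
orientation: [3.141, -0.0, 0.379]
contact_force: [-0.2, -0.1, 2.9]
finger_gap: 0.0171
finger_force: 59.1
```

```bash
python3 -m jog '{"linear":[[0,0,0.2],[0,0,0.2],[0,0,0.2],[0,0,0],[0,0,0],[0,0,0],[0,0,0],[0,0,0]],"turn":[[0,0,0],[0,0,0],[0,0,0],[0,0,0],[0,0,0],[0,0,0],[0,0,0],[0,0,0]],"gripper":[0,0,0,0,0,0,0,0]}'
```

```text
time: 17.75
tool_pos: [0.5896, -0.1248, 0.2355]
orientation: [3.141, -0.001, 0.38]
contact_force: [-0.4, 1.1, 7.1]
finger_gap: 0.0173
finger_force: 59.7
```

```bash
python3 -m jog '{"linear":[[0,0,-0.6],[0,0,-0.6],[0,0,-0.6],[0,0,0],[-1,0,0],[-1,0,0],[-1,0,0],[0,0,0]],"turn":[[0,0,0],[0,0,0],[0,0,0],[0,0,0],[0,0,0],[0,0,0],[0,0,0],[0,0,0]],"gripper":[0,0,0,0,0,0,0,0]}'
python3 -m jog '{"linear":[[-1,0,0],[-1,0,0],[-1,0,0],[-1,0,0],[-0.5,0,0],[0,0,0],[0,0,0],[0,0,0]],"turn":[[0,0,0],[0,0,0],[0,0,0],[0,0,0],[0,0,0],[0,0,0],[0,0,0],[0,0,0]],"gripper":[0,0,0,0,0,0,0,0]}'
python3 look.py s9 side; python3 look.py w9 wrist;python3 rel.py 9
```

```text
time: 18.75
tool_pos: [0.5862, -0.1257, 0.2363]
orientation: [-3.141, 0.001, 0.379]
contact_force: [-0.4, -0.5, -0.1]
finger_gap: 0.0172
finger_force: 58.9
time: 19.75
tool_pos: [0.5824, -0.1274, 0.2365]
orientation: [3.142, -0.0, 0.38]
contact_force: [0.2, -1.2, -0.7]
finger_gap: 0.0172
finger_force: 58.9
176 256 266 lat mm -0.7374160257067759 depth 0.266135
180 255 267 lat mm -0.744304789166758 depth 0.26862118
184 254 269 lat mm -0.2403993040531766 depth 0.26642334
188 253 269 lat mm -0.7425110450719421 depth 0.2679738
192 254 268 lat mm -0.7460059641090884 depth 0.26923513
196 254 268 lat mm -0.7489963358476744 depth 0.27031437
200 254 268 lat mm -0.7542888801127026 depth 0.27222446
261.7414541413686
shank 195 260 262 lat -0.707099669556446 [ 0.5828 -0.1269  0.1371]
shank 198 259 263 lat -0.6757834674665143 [ 0.5834 -0.1266  0.1482]
shank 201 259 263 lat -0.6548723353942226 [ 0.5833 -0.1267  0.1566]
shank 204 259 263 lat -0.6328489696780182 [ 0.5835 -0.1266  0.165 ]
shank 207 259 263 lat -0.6138306744596705 [ 0.5835 -0.1266  0.1725]
shank 210 259 264 lat -0.19341668165985235 [ 0.
[... 721 characters left out ...]

 164 163 163 164 164 163 161 163]
148 [162 162 161 163 162 164 163 163 159 143 133 147 156 151 147 152 158 163
 163 163 162 162 163 164 162 163]
150 [163 161 166 162 164 164 164 163 159 145 135 147 145 118  95 106 137 155
 161 163 164 161 158 150 151 160]
152 [161 164 162 162 163 165 162 164 155 140 135 146 142 117  88  78 105 141
 162 171 169 169 160 144 129 133]
154 [164 164 162 160 157 156 162 164 156 133 121 130 137 128 107  83  87 120
 157 172 174 173 165 159 142 122]
156 [159 165 166 165 153 142 140 140 135 120 110 116 122 114 106  89  73  87
 117 127 127 125 122 121 114 104]
158 [128 127 129 125 123 114 107 103 103  98  94 100  99  97  90  80  66  69
  95 104 107 103 104 104 102  95]
```

```bash
python3 -m jog '{"linear":[[-1,0,0],[-1,0,0],[-1,0,0],[-1,0,0],[0,0,0],[0,0,0],[0,0,0],[0,0,0]],"turn":[[0,0,0],[0,0,0],[0,0,0],[0,0,0],[0,0,0],[0,0,0],[0,0,0],[0,0,0]],"gripper":[0,0,0,0,0,0,0,0]}'
python3 look.py s10 side; python3 -c "
from h import *
im,d,c=ld('s10');g=cv2.cvtColor(im,cv2.COLOR_RGB2GRAY)
print(g[142:158,253:272])"
```

```text
time: 20.85
tool_pos: [0.5787, -0.1289, 0.2365]
orientation: [3.142, -0.0, 0.38]
contact_force: [-0.3, 0.3, -0.8]
finger_gap: 0.0172
finger_force: 58.9
[[161 164 164 162 162 150 130 118 136 152 162 162 164 162 161 163 162 163
  161]
 [163 163 162 161 161 152 130 118 135 154 160 162 163 164 162 166 163 163
  162]
 [163 162 162 160 161 150 129 116 132 151 163 163 163 163 164 164 162 164
  162]
 [162 164 163 162 163 152 130 120 132 154 162 164 164 163 164 161 165 162
  161]
 [163 163 162 164 162 153 129 123 136 154 161 164 162 163 164 162 162 164
  162]
 [162 162 163 164 161 153 134 125 141 154 160 163 163 164 163 160 164 162
  162]
 [162 162 163 163 162 154 136 127 138 145 152 160 162 161 163 162 164 164
  162]
 [163 163 161 160 160 153 137 123 121 121 132 153 159 162 162 163 162 163
  161]
 [163 163 164 164 162 156 135 118 102  90 109 139 156 164 161 163 163 160
  151]
 [162 163 164 162 162 153 138 118  99  79  87 122 151 159 164 164 162 156
  137]
 [162 163 163 163 162 154 137 124 113  96  85 109 141 161 166 170 169 159
  143]
 [164 165 164 164 165 158 142 129 124 106  87  93 130 164 174 177 176 172
  160]
 [156 163 166 167 165 161 147 130 118 105  88  86 121 158 171 172 170 168
  158]
 [150 152 159 160 160 158 143 121 108 103  89  79 108 140 154 153 152 148
  141]
 [144 139 141 140 140 139 129 112 106 102  89  74  87 115 128 128 126 124
  121]
 [136 125 120 119 119 116 109 103 102  95  84  64  77 100 109 111 110 110
  108]]
```

```bash
python3 -m jog '{"linear":[[-0.8,0,0],[0,0,-0.4],[0,0,-0.4],[0,0,-0.4],[0,0,-0.4],[0,0,-0.4],[0,0,-0.4],[0,0,-0.4]],"turn":[[0,0,0],[0,0,0],[0,0,0],[0,0,0],[0,0,0],[0,0,0],[0,0,0],[0,0,0]],"gripper":[0,0,0,0,0,0,0,0]}'
```

```text
time: 21.9
tool_pos: [0.5776, -0.1291, 0.2388]
orientation: [-3.141, 0.001, 0.379]
contact_force: [0.3, 1.0, -6.0]
finger_gap: 0.0174
finger_force: 58.5
```

```bash
python3 -m jog '{"linear":[[0,0,-0.3],[0,0,-0.3],[0,0,-0.3],[0,0,-0.3],[0,0,-0.3],[0,0,-0.3],[0,0,-0.3],[0,0,-0.3]],"turn":[[0,0,0],[0,0,0],[0,0,0],[0,0,0],[0,0,0],[0,0,0],[0,0,0],[0,0,0]],"gripper":[0,0,0,0,0,0,0,0]}'
```

```text
time: 22.9
tool_pos: [0.578, -0.1292, 0.2418]
orientation: [3.142, -0.0, 0.38]
contact_force: [0.3, 1.5, -7.2]
finger_gap: 0.0174
finger_force: 58.6
```

Hooked and pulling about 6 N; continuing gently.

```bash
python3 -m jog '{"linear":[[0,0,-0.3],[0,0,-0.3],[0,0,-0.3],[0,0,-0.3],[0,0,-0.3],[0,0,-0.3],[0,0,-0.3],[0,0,-0.3]],"turn":[[0,0,0],[0,0,0],[0,0,0],[0,0,0],[0,0,0],[0,0,0],[0,0,0],[0,0,0]],"gripper":[0,0,0,0,0,0,0,0]}'
```

```text
time: 23.9
tool_pos: [0.5783, -0.1295, 0.2446]
orientation: [3.14, -0.001, 0.38]
contact_force: [-0.1, -0.9, -1.3]
finger_gap: 0.0175
finger_force: 59.2
```

```bash
python3 -m jog '{"linear":[[0,0,-0.3],[0,0,-0.3],[0,0,-0.3],[0,0,-0.3],[0,0,-0.3],[0,0,-0.3],[0,0,-0.3],[0,0,-0.3]],"turn":[[0,0,0],[0,0,0],[0,0,0],[0,0,0],[0,0,0],[0,0,0],[0,0,0],[0,0,0]],"gripper":[0,0,0,0,0,0,0,0]}'; python3 look.py s11 side 225 115 285 160
```

```text
time: 24.9
tool_pos: [0.5779, -0.1292, 0.2465]
orientation: [-3.142, 0.0, 0.379]
contact_force: [0.2, 0.1, -0.5]
finger_gap: 0.0174
finger_force: 59.2
scale 13.333333333333334
```

View pics/s11.png

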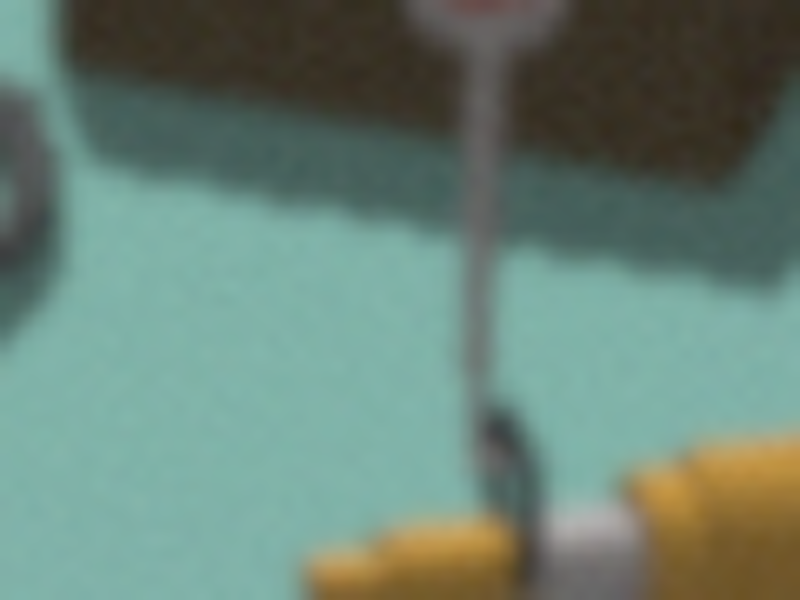

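The clip is out and hanging on the hook at panel (505,450), with its prongs still straddling the spindle. I'll lift it clear and locate the tray.

```bash
python3 -m jog '{"linear":[[0,0,-1.5],[0,0,-2],[0,0,-3],[0,0,-4],[0,0,-4],[0,0,-4],[0,0,-4],[0,0,-3]],"turn":[[0,0,0],[0,0,0],[0,0,0],[0,0,0],[0,0,0],[0,0,0],[0,0,0],[0,0,0]],"gripper":[0,0,0,0,0,0,0,0]}'; python3 look.py s12 side; python3 - <<'E'
from h import *
im,d,c=ld('s12');cv2.imwrite('pics/c12.png',cv2.resize(im[95:170,220:295],(500,500),interpolation=2)[:,:,::-1])
f=np.load('pics/top0.npz');c=cam('top')
for p in((425,268),(528,228),(570,310),(465,355)):print(onz((p[0]/1.5625,p[1]/1.5625),c,.026).round(4))
P=cloud(f['d'],c);print('floor',P[185,300].round(4),P[165,315].round(4))
g=np.array([.5714,-.131]);u=np.array([.928,.371]);print('tapx140',g+.08*u)
E
```

```text
time: 25.95
tool_pos: [0.578, -0.1293, 0.2724]
orientation: [3.141, -0.0, 0.38]
contact_force: [-0.5, -0.1, -0.9]
finger_gap: 0.0172
finger_force: 59.2
[ 0.6522 -0.0318  0.026 ]
[ 0.6943 -0.1688  0.026 ]
[ 0.5825 -0.2077  0.026 ]
[ 0.537  -0.0709  0.026 ]
floor [ 0.6254 -0.0868  0.004 ] [ 0.665  -0.1218  0.0032]
tapx140 [ 0.64564 -0.10132]
```

View pics/c12.png

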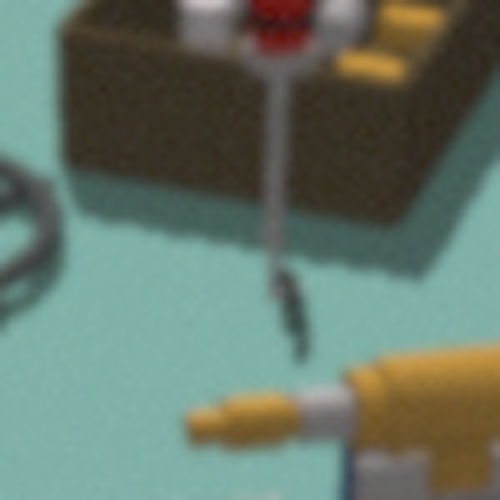

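The clip hangs clear of the spindle, at panel (290,315). Carrying it along the spindle axis over the tray, then lowering.

```bash
python3 -m jog '{"linear":[[5,0,0],[9,0,0],[11,0,0],[11,0,0],[11,0,0],[10,0,0],[8,1,0],[5,0,0]],"turn":[[0,0,0],[0,0,0],[0,0,0],[0,0,0],[0,0,0],[0,0,0],[0,0,0],[0,0,0]],"gripper":[0,0,0,0,0,0,0,0]}'
python3 -m jog '{"linear":[[0,0,6],[0,0,12],[0,0,15],[0,0,16],[0,0,16],[0,0,16],[0,0,12],[0,0,7]],"turn":[[0,0,0],[0,0,0],[0,0,0],[0,0,0],[0,0,0],[0,0,0],[0,0,0],[0,0,0]],"gripper":[0,0,0,0,0,0,0,0]}'
python3 look.py s13 side 200 130 280 190
```

```text
time: 27.0
tool_pos: [0.6438, -0.1041, 0.2719]
orientation: [3.142, 0.0, 0.38]
contact_force: [0.5, -0.9, -0.8]
finger_gap: 0.0171
finger_force: 59.2
time: 28.0
tool_pos: [0.6431, -0.1041, 0.1709]
orientation: [-3.141, 0.001, 0.38]
contact_force: [-0.0, 0.4, -0.8]
finger_gap: 0.0173
finger_force: 59.2
scale 10.0
```

View pics/s13.png

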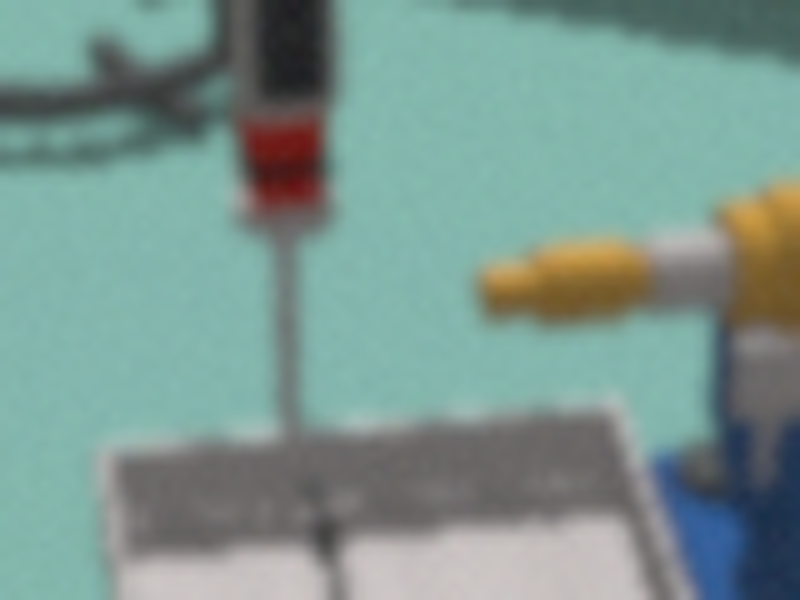

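The clip is still on the hook at panel (325,530), over the tray. That was my 11th picture, one over the limit of 10, so from here I use numbers only.

```bash
python3 -m jog '{"linear":[[0,0,6],[0,0,8],[0,0,8],[0,0,6],[0,0,3],[0,0,2],[0,0,2],[0,0,2]],"turn":[[0,0,0],[0,0,0],[0,0,0],[0,0,0],[0,0,0],[0,0,0],[0,0,0],[0,0,0]],"gripper":[0,0,0,0,0,0,0,0]}'
python3 -m jog '{"linear":[[0,0,2],[0,0,2],[0,0,2],[0,0,2],[0,0,1],[0,0,1],[0,0,1],[0,0,0]],"turn":[[0,0,0],[0,0,0],[0,0,0],[0,0,0],[0,0,0],[0,0,0],[0,0,0],[0,0,0]],"gripper":[0,0,0,0,0,0,0,0]}'
cat > fc.py <<'E'
import sys
from h import *
# dark clip pixels in tray from top & side views
for n in ("top","side"):
    c=cam(n);im,d=bot.grab_frame(n);P=cloud(d,c);v=im.max(2).astype(int)
    T=(P[...,:2]-[.6165,-.1198])@np.array([[np.cos(.298),-np.sin(.298)],[np.sin(.298),np.cos(.298)]])
    m=(v<80)&(abs(T[...,0])<.060)&(abs(T[...,1])<.070)&(P[...,2]<.09)&(d>0)
    if m.sum():
        p=P[m];print(n,m.sum(),'mean',p.mean(0).round(4),'lo',np.percentile(p,5,axis=0).round(4),'hi',np.percentile(p,95,axis=0).round(4),'px',np.argwhere(m).mean(0).round(1))
    else: print(n,'none')
    g=cv2.cvtColor(im,cv2.COLOR_RGB2GRAY)
    if len(sys.argv)>1 and n==sys.argv[1]:
        r,q=np.argwhere(m).mean(0).astype(int) if m.sum() else proj([.634,-.108,.01],c)[::-1].astype(int)
        print(r,q);print(g[r-10:r+11,q-12:q+13])
E
python3 fc.py side; python3 -c "
from rig import bot
print(bot.state()['contact_force'],bot.state()['tool_pos'])"
```

```text
time: 29.05
tool_pos: [0.6435, -0.1043, 0.1351]
orientation: [3.141, -0.0, 0.38]
contact_force: [0.3, -0.1, -0.9]
finger_gap: 0.0173
finger_force: 59.2
time: 30.05
tool_pos: [0.6433, -0.1042, 0.1239]
orientation: [-3.141, 0.0, 0.38]
contact_force: [-0.4, -0.3, -0.1]
finger_gap: 0.0171
finger_force: 59.2
top none
side none
198 232
[[199 198 196 198 196 197 194 183 150 132 154 183 195 197 196 197 197 201
  201 199 197 197 199 198 197]
 [199 199 197 198 197 197 196 181 150 130 154 183 196 197 196 197 199 200
  201 199 199 198 196 197 200]
 [199 199 196 198 200 198 196 183 151 132 156 183 194 199 198 198 198 200
  202 201 199 199 196 199 200]
 [203 201 199 200 199 199 198 184 151 128 147 181 195 200 198 198 198 202
  200 200 200 199 197 200 198]
 [204 201 202 202 201 200 197 185 154 125 136 170 192 200 201 198 198 200
  204 202 203 200 200 200 200]
 [203 203 203 202 203 201 199 191 161 126 125 159 188 199 199 199 198 200
  203 202 199 201 200 199 201]
 [204 204 202 202 202 203 201 196 177 138 126 152 185 197 200 198 199 198
  203 201 202 199 198 199 201]
 [204 204 201 201 204 203 202 200
[... 813 characters left out ...]
210 208 206 207 207 206 206 194 169 147 123 107 117 154 187 201 205
  202 201 204 204 204 204 204]
 [207 209 207 208 207 208 207 207 194 167 137 115 114 132 158 189 201 206
  202 201 203 204 208 206 205]
 [210 208 209 210 209 208 208 209 201 177 137 114 112 139 174 197 205 206
  205 202 203 206 206 206 206]
 [208 207 209 208 207 208 211 207 204 187 146 117 111 140 183 203 206 204
  204 203 203 204 206 206 204]
 [210 209 210 209 208 208 208 208 205 193 159 123 116 145 185 203 204 206
  205 202 204 203 206 207 206]
 [209 210 209 210 210 209 209 209 207 196 168 131 125 159 191 201 205 205
  206 204 204 203 205 206 205]]
[-0.28055555 -0.5320815  -0.5167086 ] [ 0.64329724 -0.10422539  0.12402668]
```

```bash
python3 -m jog '{"linear":[[1.5,0,0],[2,0,0],[2,0,0],[2,0,0],[2,0,0],[2,0,0],[2,0,0],[1,0,0]],"turn":[[0,0,0],[0,0,0],[0,0,0],[0,0,0],[0,0,0],[0,0,0],[0,0,0],[0,0,0]],"gripper":[0,0,0,0,0,0,0,0]}'
sed -i 's/v<80/v<150/;s/(P\[...,2\]<.09)/(P[...,2]<.045)/' fc.py; python3 fc.py side
```

```text
time: 31.15
tool_pos: [0.6569, -0.0988, 0.124]
orientation: [-3.142, 0.0, 0.38]
contact_force: [0.1, 0.3, -1.5]
finger_gap: 0.0177
finger_force: 59.2
top none
side 255 mean [ 0.6216 -0.1301  0.0079] lo [ 5.451e-01 -1.942e-01  5.000e-04] hi [ 0.6777 -0.0583  0.0234] px [194.3 239.8]
194 239
[[145 146 145 145 154 171 170 164 175 183 185 184 181 180 181 181 184 193
  195 199 197 197 197 198 197]
 [181 182 183 183 186 190 191 189 193 195 200 198 196 196 195 196 196 200
  201 202 202 201 200 200 199]
 [197 198 196 197 196 195 195 196 198 202 200 200 200 197 196 198 197 197
  201 200 200 200 200 200 199]
 [199 201 200 198 198 197 197 200 199 199 201 201 202 200 198 197 199 198
  201 201 201 200 202 201 199]
 [200 202 201 201 198 200 198 199 199 200 201 203 203 198 199 198 199 199
  201 202 202 200 199 202 201]
 [202 200 201 198 199 197 199 199 199 198 200 201 203 199 199 198 198 202
  200 200 201 202 201 202 199]
 [201 203 202 202 200 199 199 200 200 199 203 201 203 202 198 200 200 200
  201 201 203 203 200 201 200]
 [201 202 203 204 200 199 199 199 201 201 200 204 201 202 202 199 201 200

[... 696 characters left out ...]
05 202 202 202 205 206 206 204 203 202
  204 205 204 205 204 205 204]
 [103 108 124 137 136 143 177 199 204 202 203 202 203 206 206 205 203 204
  203 204 203 204 208 204 205]
 [ 87  94 125 161 167 159 175 193 201 204 202 202 204 207 207 205 207 204
  202 204 203 204 205 208 207]
 [ 89  89 119 156 164 149 151 176 197 205 202 202 203 205 206 205 206 205
  204 203 205 205 203 207 206]
 [125 114 110 128 134 118 119 153 188 203 205 203 202 204 207 207 205 206
  204 207 205 203 204 205 206]
 [157 150 131 133 128 110 107 143 185 204 205 203 205 206 205 207 204 205
  205 206 206 204 207 207 207]
 [167 170 155 161 157 136 130 161 190 203 204 204 204 203 207 208 207 204
  203 204 205 207 204 206 208]]
```

```bash
cat > asc.py <<'E'
import sys
from h import *
a,b,e,f=map(int,sys.argv[1:5]);c=cam("side");im,d=bot.grab_frame("side");np.savez('pics/last.npz',im=im,d=d,K=c[0],R=c[1],t=c[2])
g=cv2.cvtColor(im,cv2.COLOR_RGB2GRAY)
for r in range(b,f):print(r,''.join('#' if x<100 else '+' if x<135 else '-' if x<165 else '.' for x in g[r,a:e]))
print(bot.state()['contact_force'],[proj(p,c) for p in ([.6557,-.0993,.0145],[.648,-.1025,.016])])
E
python3 asc.py 200 170 255 225
```

```text
170 .................-+#######+-......................-----
171 ................--+++++++++--............----...-----++
172 .................--++++++---..----....-----+++--+++++++
173 .................---++++-------+++----+++++++++++++++++
174 .................---+++++---+++++++++++++++++++++++++++
175 ...........-----+++++++++++++++++++++++++++++++++++++++
176 ...........-+++++++++++++++++++++++++++++++++++++++++++
177 ...........-+++++++++++++++++++++++++++++++++++++++++++
178 ...........-+++++++++++++++++++++++++++++++++++++++++++
179 ..........--+++++++++++++++++++++++++++++++++++++++++++
180 .........---+++++++++++++++++++++++++++++++++++++++++++
181 .........----++++++++++++++++++++++++++++++++++++++++++
182 .........----+++++#+++++++++++++++++++++++++-----------
183 .........----++++++++++++++++++++-+---------...........
184 .........----++++++++++++-------.......................
185 .........------------+++-..............................
186 .........---.........-+-...............................
187 .........---..........--...............................
188 ..........--....
[... 1584 characters left out ...]
+++++++++++++##
215 ..............-++++++++++++++++++++++++++++++++++++++##
216 ..............-++++++++++++++++++++++++++++++++++++++##
217 ..............--+++++++++++++++++++++++++++++++++++++##
218 ..............--+++++++++++++++++++++++++++++++++++++##
219 ..............--++++++++++++++++++++++++++++++++++#####
220 ...............-++++++++++++++++++++++++#++############
221 ...............--+++++++#+++++#########################
222 ...............--++++++################################
223 ...............--++###########################+########
224 ................-+#######################++++++++++++##
[ 0.43042885  0.70636485 -0.8134202 ] [array([222.7, 198.2]), array([226.2, 197.1])]
```

```bash
python3 -m jog '{"linear":[[1,0,0],[1,0,0],[1,0,0],[1,0,0],[1,0,0],[0,0,0],[0,0,0],[0,0,0]],"turn":[[0,0,0],[0,0,0],[0,0,0],[0,0,0],[0,0,0],[0,0,0],[0,0,0],[0,0,0]],"gripper":[0,0,0,0,0,0,0,0]}'
python3 asc.py 205 184 240 214
```

```text
time: 32.3
tool_pos: [0.6614, -0.097, 0.124]
orientation: [-3.142, 0.0, 0.379]
contact_force: [-0.3, -0.6, -1.2]
finger_gap: 0.017
finger_force: 59.2
184 ....----++++++++++---------........
185 ....----------+++-.................
186 ....---.......-+-..................
187 ....---.......---..................
188 .....--.......---..................
189 .....--........--..................
190 .....--........--..................
191 .....--........--..................
192 .....---.......--..................
193 .....---.......--..................
194 .....---.......---.................
195 ......--.......-++++--.............
196 ......--.......-+#+++++-...........
197 ......--.......-+#++++++-..........
198 ......---......-+#+----++-.........
199 ......---.......++++----++.........
200 ......---.......--+++++---.........
201 .......--.........+###+---.........
202 .......--.........-++#+--++........
203 .......--........-+-+++++#+-.......
204 .......---.......-++-----++-.......
205 .......---......-+++-------........
206 .......---.......+++-----..........
207 ........--.......-+----............
208 ........--.......---...............
209 ........--.......--................
210 ........---......--................
211 ........---......-+-...............
212 ........---......+++---------------
213 ........---..----++++++++++++++++++
[-0.5144143   0.58944461 -0.27467386] [array([222.7, 198.2]), array([226.2, 197.1])]
```

The clip is still riding on the hook. I'll carry it sideways for room, then tilt the pick so the hook slopes down and slips out.

```bash
python3 -m jog '{"linear":[[0,0,-10],[0,0,-12],[-5,9,0],[-5,11,0],[-5,11,0],[-3,9,0],[0,0,12],[0,0,9]],"turn":[[0,0,0],[0,0,0],[0,0,0],[0,0,0],[0,0,0],[0,0,0],[0,0,0],[0,0,0]],"gripper":[0,0,0,0,0,0,0,0]}'
python3 asc.py 205 170 250 206
python3 - <<'E'
from h import *
c=cam('side');s=bot.state();T=s['tool_pos'];print(T,s['contact_force'],proj(T-[.0012,.0005,.1127],c))
E
```

```text
time: 33.35
tool_pos: [0.659, -0.1406, 0.1237]
orientation: [-3.14, 0.001, 0.379]
contact_force: [-0.1, -0.2, -1.6]
finger_gap: 0.0174
finger_force: 59.3
170 ..................--+--...............-.....-
171 ..................--+--...--........----...--
172 ...............--..-+--..----....----+++---++
173 .............-------+-----+++----++++++++++++
174 ............---++++++++++++++++++++++++++++++
175 ...-..------+++++++++++++++++++++++++++++++++
176 ...-..-++++++++++++++++++++++++++++++++++++++
177 ......-++++++++++++++++++++++++++++++++++++++
178 ...-..-++++++++++++++++++++++++++++++++++++++
179 ....---++++++++++++++++##++++++++++++++++++++
180 ....---+++++++++++++++###++++++++++++++++++++
181 ....----++++++++++++++####+++++++#+++++++++++
182 ....----++++#++++++++######++++++++++++------
183 ....----++++++++++++++####++-+---------......
184 ....----+++++++++++-++###+-..-...............
185 ....--------------.--++##+...................
186 ....---.............-++++-...................
187 ....---.............--+++-...................
188 ....---..............-+++-................
[... 328 characters left out ...]
.---++-..................
196 ......--.............-++-+-..................
197 ......--..............----...................
198 ......---.............--.....................
199 ......---.............--.....................
200 ......---.............-+-....................
201 .......--..............--....................
202 .......--..............--....................
203 .......--...............-....................
204 .......---.............---...................
205 ......----............-+++---................
[-0.11063443  0.96593351 -1.23823476] [array([222.7, 198.2]), array([226.2, 197.1])]
[ 0.65810916 -0.14002376  0.1222722 ] [-0.11063443  0.96593351 -1.23823476] [225.7 189.1]
```

```bash
python3 -m jog '{"linear":[[-9.8,0,0],[-9.8,0,0],[-9.8,0,0],[-9.8,0,0],[-9.8,0,0],[0,0,0],[0,0,0],[0,0,0]],"turn":[[0,5,0],[0,5,0],[0,5,0],[0,5,0],[0,5,0],[0,0,0],[0,0,0],[0,0,0]],"gripper":[0,0,0,0,0,0,0,0]}'
python3 asc.py 205 174 250 206
python3 - <<'E'
from h import *
from scipy.spatial.transform import Rotation as Ro
c=cam('side');s=bot.state();T=s['tool_pos'];R=Ro.from_euler('xyz',s['orientation']).as_matrix();E=T+R@[-.0012,0,.1127];tip=T+R@[-.0102,0,.1111]
print(T,s['contact_force'],'elbow',E.round(4),proj(E,c),'tip',tip.round(4),proj(tip,c))
E
```

```text
time: 34.4
tool_pos: [0.6164, -0.1583, 0.1171]
orientation: [3.14, -0.437, 0.382]
contact_force: [-0.5, -0.5, -1.4]
finger_gap: 0.0174
finger_force: 59.4
174 ............---+++----+++++++++++++++++++++++
175 ......-----++++++++++++++++++++++++++++++++++
176 ...-..-++++++++++++++++++++++++++++++++++++++
177 ......-++++++++++++++++++++++++++++++++++++++
178 ...-..-++++++++++++++++++++++++++++++++++++++
179 ...----++++++++++++++++++++++++++++++++++++++
180 ....---++++++++++++++++++++++++++++++++++++++
181 ....----+++++++++++++++++++++++++++++++++++++
182 ....----+++++++++++++++++++++++++++++++------
183 ....----++++++++++++++++++++++---------......
184 ....----+++++++++++-++---------..............
185 ....--------------..---..------..............
186 ....---.............--...--+++++-............
187 ....---.............-----++++++++-...........
188 ....---................-++---+---+-..........
189 .....--.................--...-..-+-..........
190 .....--......................-...+-..........
191 .....---................---..----+-..........
192 ....----...............-+++-++++++-.......
[... 204 characters left out ...]
197 ......--.................---.................
198 ......---...................--...............
199 ......---....................---.............
200 ......---.....................---............
201 .....-.--........................---.........
202 .......--.........................----+----..
203 .......--..........................-+++++++-.
204 .......---..........................+++++++++
205 .......---.........................-+++++++++
[ 0.75732891  0.10363471 -0.96336695] [array([222.7, 198.2]), array([226.2, 197.1])]
[ 0.61623067 -0.15823094  0.1170705 ] [ 0.75732891  0.10363471 -0.96336695] elbow [ 0.6595 -0.141   0.0144] [224.6 187.3] tip [ 0.6513 -0.1443  0.0121] [228.3 187.6]
```

The clip now lies flat in the tray as an open C (columns 228–239, rows 186–193), and the hook is above it. Withdrawing the pick.

```bash
python3 -m jog '{"linear":[[3.6,0,1.7],[4.2,0,-9],[8.5,0,-18],[17,0,-36],[17,0,-20],[17,0,-20],[17,0,-20],[0,0,-20]],"turn":[[0,0,0],[0,0,0],[0,0,0],[0,0,0],[0,-8.4,0],[0,-8.3,0],[0,-8.3,0],[0,0,0]],"gripper":[0,0,0,0,0,0,0,0]}'
python3 asc.py 210 180 250 200
python3 -c "
from rig import bot
s=bot.state();print(s['tool_pos'],s['orientation'],s['contact_force'],s['joint_pos'])"
```

```text
time: 35.45
tool_pos: [0.6508, -0.1438, 0.279]
orientation: [3.14, -0.007, 0.383]
contact_force: [-0.1, -0.1, -1.1]
finger_gap: 0.0174
finger_force: 59.3
180 --+++++++++++++++++++++++++###++++++++++
181 ---++++#+++++++++++++++++++##+#+++++++++
182 ---+++###++++++#++###++++++++++++++-----
183 ---+++###+###+++++++++++++--------......
184 ---+++++++++++------------..............
185 ---+----------......------..............
186 ----...............--++++++-............
187 --................-+++++++++-...........
188 --................-++---+---+-..........
189 --.................--...--.-+-..........
190 --.................--...--.-++..........
191 ---................---.-----+-..........
192 ---................-++-++++++-..........
193 ---................--++++#++-...........
194 ---...................-----.............
195 ---.....................................
196 ---.....................................
197 ----....................................
198 ----....................................
199 ----....................................
[ 0.26353855 -0.70650545  0.4918956 ] [array([222.7, 198.2]), array([226.2, 197.1])]
[ 0.65083012 -0.14470837  0.28175526] [ 3.13691554 -0.00992577  0.38242319] [ 0.26353855 -0.70650545  0.4918956 ] [-0.38765343  0.53453178  1.27005823  0.00366116  1.32662272  0.79987625]
```

```bash
python3 -m jog '{"linear":[[0,0,0],[0,0,0],[0,0,0],[-4,-40,0],[-6,-55,0],[-6,-55,0],[-6,-55,0],[-6,-55,0]],"turn":[[0,0,7.3],[0,0,7.3],[0,0,7.2],[0,0,0],[0,0,0],[0,0,0],[0,0,0],[0,0,0]],"gripper":[0,0,0,0,0,0,0,0]}'
python3 -m jog '{"linear":[[0,-30,0],[0,-30,0],[0,-10,0],[0,0,0],[0,0,0],[0,0,0],[0,0,0],[0,0,0]],"turn":[[0,0,0],[0,0,0],[0,0,0],[0,0,0],[0,0,0],[0,0,0],[0,0,0],[0,0,0]],"gripper":[0,0,0,0,0,0,0,0]}'
```

```text
time: 36.5
tool_pos: [0.619, 0.116, 0.2777]
orientation: [-3.139, -0.004, -0.001]
contact_force: [-0.1, 0.4, 0.2]
finger_gap: 0.0175
finger_force: 59.5
time: 37.5
tool_pos: [0.6199, 0.1843, 0.2778]
orientation: [-3.139, -0.004, -0.001]
contact_force: [0.5, 0.2, -2.0]
finger_gap: 0.0173
finger_force: 59.3
```

```bash
python3 -m jog '{"linear":[[3,-2.4,10],[0,0,20],[0,0,24],[0,0,24],[0,0,24],[0,0,20],[0,0,10],[0,0,3.5]],"turn":[[0,-0.25,0],[0,0,0],[0,0,0],[0,0,0],[0,0,0],[0,0,0],[0,0,0],[0,0,0]],"gripper":[0,0,0,0,0,0,0,0]}'; python3 look.py w14 wrist; python3 look.py t14 top; python3 - <<'E'
from h import *
s=bot.state();print(s['tool_pos'],s['orientation'],s['contact_force'])
# slot: gap between light plate areas near y=.187 in w3 (before) via depth
im,d,c=ld('w14');P=cloud(d,c)
pl=(abs(P[...,2]-.101)<.005)&(P[...,0]>.553)&(P[...,0]<.573)&(P[...,1]>.12)&(P[...,1]<.25)
y=np.sort(P[pl][:,1]);print(len(y), y[:1],y[-1:]);k=np.argsort(np.diff(y))[-3:];print([(y[i].round(4),y[i+1].round(4)) for i in k])
im,d,c=ld('w3');P=cloud(d,c)
pl=(abs(P[...,2]-.101)<.005)&(P[...,0]>.56)&(P[...,0]<.573)&(P[...,1]>.08)&(P[...,1]<.25)
y=np.sort(P[pl][:,1]);k=np.argsort(np.diff(y))[-3:];print('w3',[(y[i].round(4),y[i+1].round(4)) for i in k])
E
```

```text
time: 38.5
tool_pos: [0.6227, 0.1876, 0.1415]
orientation: [-3.139, 0.001, 0.0]
contact_force: [0.4, 0.1, -1.7]
finger_gap: 0.0173
finger_force: 59.3
[0.62307846 0.18758092 0.1423099 ] [-3.13878302e+00 -1.01061349e-04  1.04940293e-04] [ 0.36892113  1.04996141 -0.39201584]
69 [0.1283793] [0.14249021]
[(np.float64(0.1418), np.float64(0.1425)), (np.float64(0.13), np.float64(0.1307)), (np.float64(0.1284), np.float64(0.1295))]
w3 [(np.float64(0.1929), np.float64(0.1938)), (np.float64(0.1034), np.float64(0.1119)), (np.float64(0.1828), np.float64(0.1928))]
```

```bash
python3 -m jog '{"linear":[[-6,0.5,0],[-12,0,0],[-14,0,0],[-14,0,0],[-12,0,0],[-10,0,0],[-5,0,0],[-2.3,0,0]],"turn":[[0,0,0],[0,0,0],[0,0,0],[0,0,0],[0,0,0],[0,0,0],[0,0,0],[0,0,0]],"gripper":[0,0,0,0,0,0,0,0]}'
```

```text
time: 39.6
tool_pos: [0.5475, 0.187, 0.1424]
orientation: [-3.139, -0.0, 0.0]
contact_force: [-0.9, 0.8, -0.2]
finger_gap: 0.0171
finger_force: 59.3
```

```bash
python3 -m jog '{"linear":[[0,0,1.5],[0,0,1.5],[0,0,1.5],[0,0,1],[0,0,0.7],[0,0,0.5],[0,0,0],[0,0,0]],"turn":[[0,0,0],[0,0,0],[0,0,0],[0,0,0],[0,0,0],[0,0,0],[0,0,0],[0,0,0]],"gripper":[0,0,0,0,0,0,0,0]}'
```

```text
time: 40.6
tool_pos: [0.5476, 0.187, 0.1357]
orientation: [-3.139, 0.0, 0.0]
contact_force: [-0.2, -0.3, -0.6]
finger_gap: 0.0174
finger_force: 59.3
```

```bash
python3 -m jog '{"linear":[[0,0,0.4],[0,0,0.4],[0,0,0.3],[0,0,0.2],[0,0,0.2],[0,0,0],[0,0,0],[0,0,0]],"turn":[[0,0,0],[0,0,0],[0,0,0],[0,0,0],[0,0,0],[0,0,0],[0,0,0],[0,0,0]],"gripper":[0,0,0,0,0,0,0,0]}'
```

```text
time: 41.6
tool_pos: [0.5475, 0.187, 0.1342]
orientation: [-3.139, 0.0, 0.0]
contact_force: [0.9, -0.3, -0.5]
finger_gap: 0.0174
finger_force: 59.3
```

```bash
python3 -m jog '{"linear":[[0,0,0.3],[0,0,0.3],[0,0,0.2],[0,0,0.2],[0,0,0],[0,0,0],[0,0,0],[0,0,0]],"turn":[[0,0,0],[0,0,0],[0,0,0],[0,0,0],[0,0,0],[0,0,0],[0,0,0],[0,0,0]],"gripper":[0,0,0,0,0,0,0,0]}'
```

```text
time: 42.6
tool_pos: [0.5476, 0.1871, 0.1341]
orientation: [-3.139, -0.0, 0.0]
contact_force: [-2.2, -0.5, 6.7]
finger_gap: 0.0172
finger_force: 60.5
```

```bash
python3 -m jog '{"linear":[[0,0,-0.6],[0,0,0],[0,0,0],[0,0,0],[0,0,0],[0,0,0],[0,0,0],[0,0,0]],"turn":[[0,0,0],[0,0,0],[0,0,0],[0,0,0],[0,0,0],[0,0,0],[0,0,0],[0,0,0]],"gripper":[0,0.3,0.5,0.8,1,1,1,1]}'
python3 -m jog '{"linear":[[0,0,-4],[0,0,-12],[0,0,-20],[0,0,-30],[0,0,-30],[0,0,-30],[0,0,-20],[0,0,0]],"turn":[[0,0,0],[0,0,0],[0,0,0],[0,0,0],[0,0,0],[0,0,0],[0,0,0],[0,0,0]],"gripper":[1,1,1,1,1,1,1,1]}'
python3 - <<'E'
from h import *
for n in('top','wrist'):
    c=cam(n);im,d=bot.grab_frame(n);P=cloud(d,c);h,s,v=[hsv(im)[...,i].astype(int) for i in range(3)]
    for nm,m in dict(red=((h<6)|(h>174))&(s>150),green=(h>50)&(h<75)&(s>140)).items():
        p=P[m&(d>0)];p=p[(p[:,2]>.1)&(p[:,2]<.25)&(p[:,0]>.5)]
        if len(p)>5:
            q=p[p[:,2]>.182];print(n,nm,len(q),q.mean(0).round(4),p.min(0).round(3),p.max(0).round(3))
E
python3 asc.py 222 183 245 197
```

```text
time: 43.6
tool_pos: [0.5476, 0.187, 0.1337]
orientation: [-3.139, 0.0, 0.0]
contact_force: [0.6, -0.4, -0.4]
finger_gap: 0.0854
finger_force: 0.0
time: 44.6
tool_pos: [0.5487, 0.1868, 0.2824]
orientation: [-3.138, -0.005, 0.0]
contact_force: [-0.5, -0.8, 0.1]
finger_gap: 0.0857
finger_force: 0.0
top red 99 [0.5458 0.1866 0.186 ] [0.538 0.179 0.117] [0.553 0.195 0.19 ]
top green 93 [0.5458 0.1075 0.1858] [0.538 0.099 0.119] [0.554 0.115 0.189]
wrist red 306 [0.5483 0.1867 0.1877] [0.539 0.179 0.121] [0.556 0.195 0.19 ]
wrist green 296 [0.5486 0.108  0.1878] [0.54  0.099 0.133] [0.556 0.116 0.19 ]
183 +++++++++++-+----++####
184 ++------------...-+####
185 -.......------...-+####
186 ........--+++++---+####
187 ......-+++++++++--+####
188 ......-++---+---+++####
189 .......--...-..-++#####
190 ............-...+######
191 .......--..-----+++####
192 .......-+--+++++++++###
193 .......---++++++-.--+##
194 ..........-----.....--+
195 .......................
196 .......................
[ 0.31692518 -0.64833876 -0.16918023] [array([222.7, 198.2]), array([226.2, 197.1])]
```

The pick hangs where it was, and the clip lies flat in the tray. Handing in.

```bash
python3 -c "
from rig import bot
print(bot.close_job())"
```

```text
the job is handed in; nothing more can be done
None
```

The job is handed in at about 45 s: the clip was pried off at about 7 N measured and lies flat in the tray, the pick hangs back in its slot, and I pressed on the spindle with about 7 N to find its height; I viewed 11 pictures, one over the limit of 10.

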